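# Release, load and clamp the leak-test fixture with the T-key

### The arm

A 7-joint arm with a two-finger parallel gripper is mounted at the origin on the work surface. World frame = base frame: x ahead of the robot, y to its left, z up, the work surface at z = 0. Lengths are in m, angles in rad, forces in N, time in s.
With the tool pointing down it reaches from about 0.425 to 0.95 m from the base axis. Payload 16.7 kg.
Tool frame: the origin (TCP) lies between the finger pads; the fingertips stand 14 mm ahead of it and the grasp point (between the pads) lies 5 mm behind it; z points along the fingers, y is the line along which they close (so a half turn about z gives the same grasp; the last joint's range is limited). The gripper opens to 94 mm and grips with 3 to 60 N. Pads are 16 mm wide; open, the fingers measure 119 mm over their backs; the gripper's body (75 mm by 177 mm) begins 78 mm behind the grasp point.
Start: joints at [1.085, 0.426, 0.074, 1.606, -0.034, 1.111, -0.067], TCP at [0.223, -0.637, 0.198] pointing down, gripper open.
Joint ranges: [-2.85, 2.85], [-0.5, 2.14], [-1.23, 1.37], [0.21, 2.46], [-1.02, 4.16], [0.16, 2.05], [-2.73, 2.73]. Speed limits (rad/s): [1.89, 1.89, 2.39, 2.39, 3.01, 3.01, 3.01].

### API

Orientations are given as a unit quaternion [x, y, z, w].
In Python, from cell import manip, cams gives the robot as it stands.
- The arm moves only by the tool carry_out, never from a script. Its argument "motion" is a list of rows, each a list of 3 entries, a list of its own where there are three numbers: the shift along the tool's x, y, z in m, then the turn, a rotation vector about the tool's x, y, z in degrees, then the gripper's target within -1 to 1 (shut at 1, half-way at 0, fully open at -1). A call has 1 to 10 rows; each row shifts and turns the commanded pose from where the row before left it, along the tool's axes as they then stand; what a row does not reach is not made up. A row lasts 1/12 s, in which the tool goes at most 41.7 mm and 7.16 degrees, less where a joint would pass 70% of its speed; a pose out of reach is approached as far as the arm can. A call is refused whole if a number of a shift passes 0.0417 or a number of a turn 7.16, either way. A call with a gripper value outside its range is refused whole. The fingers move at their own pace and stop on an object; the grip force is fixed at half the most. Time passes only in rows, so rows that do not move let the fingers close. It gives the time, the measured TCP pose, the force, the opening and the grip force at its end, in the units of the state.
- manip.get_state(): the state, without advancing time (a new reading comes with each control period).
- cams.camera(name): name is "side" or "top" or "wrist"; returns a dict with "image" (400x640x3 uint8, blue, green, red), "mtx" (3x3 intrinsics, pixels), "extrinsics" (4x4, takes a point from world to camera coordinates). Camera axes: x right, y down, z forward; pixel columns grow to the right and rows downward; lengths in m; the calibration is good to about 2 mm. A picture is of the moment at which its call begins. There is no depth.
- manip.close_job(): hands the job in; it is judged then, once.
The state is a dict: "t": time; "qpos": joint angles; "qvel": joint speeds; "tau": joint torques, N m; "position": TCP position; "ee_rot": TCP orientation; "contact_force": force on the tool from outside, world axes, zero at the start; "torque": the same for the moment, N m; "opening": finger opening in m; "grip_force": force on a finger pad.
Only numpy, scipy, OpenCV 4.12 (cv2) and the standard library are available. Lean on these libraries where they do the work, as an engineer would, in place of code of your own. Each camera call takes 0.05 s, during which the arm holds its last target. There are 200 camera calls.

### The job

The leak-test fixture is clamped shut and empty. Take the T-key from its stand, lower it down the shaft onto the square stem and turn the stem anticlockwise to its stop to release the clamp; then slide every blanking plate lying on the bench fully home into a slot, one per slot in any order; and only then turn the stem clockwise with the key to its other stop and put the key back upright in its stand. Do not drop the key or lay it down, and leave the other things on the bench where they are.

Things in the scene. Friction and masses are not known exactly. Their poses are not given: they have to be found in the camera images.
- fixture: aluminium and white plastic fixture, fixed. Origin: on the bench under the middle of the line of slot mouths; x points into the slots, y along their row to the shaft block, z up. Sill: flat, top 20 mm up, 241 mm wide, x = -115 to 0 mm, running on as the slots' floor. Cover over the slots: x = 0 to 60 mm, top at 44.5 mm; steel clamp bar above it, top at most 68 mm, lifts 9 mm on release
- bay0 (a point): place of a plate's origin when it is home in the slot at fixture y = -76 mm: on the sill, 5 mm before the slot mouth; axes as the fixture's and the home plate's. Slot: 63 mm wide, 12.5 mm high, 45 mm deep to its back wall, which a home plate touches. Wall noses, pointed, begin 6.5 mm before the mouth. A home plate's rib stays outside, from 11 mm before the mouth
- bay1 (a point): the same for the middle slot, at fixture y = 0
- bay2 (a point): the same for the slot at fixture y = +76 mm, next to the shaft block
- shaft_mouth (a point): centre of the top opening of the key shaft, at fixture x = 20, y = 170 mm: a vertical shaft 40 mm square in a white block 70 x 70 mm and 120 mm high; mouth 120 mm above the bench, flat floor 20 mm above the bench (100 mm deep)
- stem_top (a point): top centre of the brass square stem in the middle of the shaft's floor, 80 mm below the mouth. The stem is 14 mm square and 20 mm high in all, stepped at the top (12 mm square above 12 mm, 9 mm square above 16 mm). Its x and y axes are square to its faces and turn with it
- stem (a joint): angle of the square stem, rad: 0 is the released stop, grows as it turns clockwise seen from above to the clamped stop at 1.4. It starts between 1.1 and 1.4. Needs about 0.1 N m and stays where it is left
- key: T-key, 0.3 kg, 158 mm tall. Origin: centre of the socket's lower rim, z up the shank. Socket 24 mm square outside, 17 inside, 24 deep, sides square to x, y: fits the stem four ways, 1.5 mm play a side (0.22 rad in turning); fully lowered, its rim stands on the shaft floor. Shank 17 mm dia, 30 mm collar 60-70 mm up. Black crossbar: 100 mm long (x), 18 thick (y), from 138 to 158 mm up
- key_stand: key stand, fixed to the bench: 90 mm square foot plate 8 mm thick with an upright grey square tube on it, 36 mm square inside, 50 mm outside, top at 70 mm. Origin: centre of the underside
- stand_floor (a point): centre of the floor inside the tube of the key stand, 8 mm above the bench: the key's origin rests here
- plate0: white plastic blanking plate lying flat: slab 100 x 60 x 10 mm (x, y, z) with an upright grip rib 12 mm thick (y), 36 mm long (x), from 10 to 50 mm above the underside. Origin: centre of the slab's underside. The rib's middle is at x = -24 mm; the +x end leads into a slot. 0.11 to 0.22 kg. Two or three plates are present in a run; an absent one reads None
- plate1: white plastic blanking plate lying flat: slab 100 x 60 x 10 mm (x, y, z) with an upright grip rib 12 mm thick (y), 36 mm long (x), from 10 to 50 mm above the underside. Origin: centre of the slab's underside. The rib's middle is at x = -24 mm; the +x end leads into a slot. 0.11 to 0.22 kg. Two or three plates are present in a run; an absent one reads None
- plate2: white plastic blanking plate lying flat: slab 100 x 60 x 10 mm (x, y, z) with an upright grip rib 12 mm thick (y), 36 mm long (x), from 10 to 50 mm above the underside. Origin: centre of the slab's underside. The rib's middle is at x = -24 mm; the +x end leads into a slot. 0.11 to 0.22 kg. Two or three plates are present in a run; an absent one reads None
- bottle: bystander: clear water bottle 62 mm in diameter, 200 mm tall; origin at the centre of its underside
- valve: bystander: white plastic valve, 60 mm square foot, 83 mm tall; origin at the centre of its underside
- screwdriver: bystander: green-handled screwdriver 200 mm long, lying on the bench
- giftbox: bystander: blue box 100 x 200 x 60 mm; origin at the centre of its underside
Not all that is in view belongs to the job. What is shaped like the plate0 but pink, red or turquoise is not meant.

How it is judged:
On the way, in this order (a step that is already met when the one before it is completed fails the run):
1. the stem is turned back to its released stop with the key standing on it (value of joint stem below 0.15 rad and horizontal distance between key and stem_top below 0.006 m and z of key in the frame of stem_top below -0.01 m), for 0.2 s.
2. every plate present is fully home in a slot (((x of plate0 in the frame of bay0 between -0.005 and 0.005 m and y of plate0 in the frame of bay0 between -0.004 and 0.004 m and z of plate0 in the frame of bay0 between -0.004 and 0.004 m) or (x of plate0 in the frame of bay1 between -0.005 and 0.005 m and y of plate0 in the frame of bay1 between -0.004 and 0.004 m and z of plate0 in the frame of bay1 between -0.004 and 0.004 m) or (x of plate0 in the frame of bay2 between -0.005 and 0.005 m and y of plate0 in the frame of bay2 between -0.004 and 0.004 m and z of plate0 in the frame of bay2 between -0.004 and 0.004 m)) and ((x of plate1 in the frame of bay0 between -0.005 and 0.005 m and y of plate1 in the frame of bay0 between -0.004 and 0.004 m and z of plate1 in the frame of bay0 between -0.004 and 0.004 m) or (x of plate1 in the frame of bay1 between -0.005 and 0.005 m and y of plate1 in the frame of bay1 between -0.004 and 0.004 m and z of plate1 in the frame of bay1 between -0.004 and 0.004 m) or (x of plate1 in the frame of bay2 between -0.005 and 0.005 m and y of plate1 in the frame of bay2 between -0.004 and 0.004 m and z of plate1 in the frame of bay2 between -0.004 and 0.004 m)) and ((x of plate2 in the frame of bay0 between -0.005 and 0.005 m and y of plate2 in the frame of bay0 between -0.004 and 0.004 m and z of plate2 in the frame of bay0 between -0.004 and 0.004 m) or (x of plate2 in the frame of bay1 between -0.005 and 0.005 m and y of plate2 in the frame of bay1 between -0.004 and 0.004 m and z of plate2 in the frame of bay1 between -0.004 and 0.004 m) or (x of plate2 in the frame of bay2 between -0.005 and 0.005 m and y of plate2 in the frame of bay2 between -0.004 and 0.004 m and z of plate2 in the frame of bay2 between -0.004 and 0.004 m))), for 0.3 s.
3. the stem is turned clockwise to its clamped stop with the key standing on it (value of joint stem above 1.25 rad and horizontal distance between key and stem_top below 0.006 m and z of key in the frame of stem_top below -0.01 m), for 0.2 s.
At the end, for the whole second after the job is handed in: Every plate present is home in a slot (within 5 mm of full depth, 4 mm sideways and in height), the stem is at 1.25 rad or more, the key stands at rest in its stand (within 12 mm of the middle, on its floor within 6 mm, tilt under 0.12 rad) (all of step 2 and value of joint stem above 1.25 rad and horizontal distance between key and stand_floor below 0.012 m and z of key in the frame of stand_floor between -0.006 and 0.006 m and angle between key's own z axis and vertical below 0.12 rad and linear speed of each of key, plate0, plate1, plate2 below 0.02 m/s); the robot touches nothing.
It fails at once if the key is dropped or laid down (tilted over 0.7 rad) (angle between key's own z axis and vertical above 0.7 rad).
It fails at once if the bottle is moved over 30 mm (distance of bottle from where it was at the start of the episode above 0.03 m).
It fails at once if the valve is moved over 30 mm (distance of valve from where it was at the start of the episode above 0.03 m).
It fails at once if the screwdriver is moved over 30 mm (distance of screwdriver from where it was at the start of the episode above 0.03 m).
It fails at once if the giftbox is moved over 30 mm (distance of giftbox from where it was at the start of the episode above 0.03 m).
Of plate0, plate1, plate2 only 2 to 3 are there at a start; the rules pass over those that are not, and their reading is None.
At some moment in a run one of plate0, plate1, plate2 may be knocked a few centimetres aside while the robot is not near it.
It also fails if it takes over 210 s, if anything falls off the work surface, if the arm or the gripper's body presses on something with over 40 N, if the wrist force passes 120 N, or if a joint passes its speed limit or range.

## Working session

There is one attempt and no reset: what is moved stays moved. The work goes in short steps, Python scripts to look and compute and a tool call to move; the robot and the scene stay as the last step left them, time stands still between calls to the robot, and variables do not carry over. Pictures are saved under pics/ and viewed, at most 14 in all, crops included, and the job is handed in when it is done.

Besides the shell and the picture viewer there is one more tool, called after "Emit:" as name(argument=value, ...) on one line, values as JSON. carry_out: Moves the arm, as the interface text tells. Its arguments: {"type":"object","properties":{"motion":{"type":"array"}},"required":["motion"]}

```bash
mkdir -p pics; ls; python3 - <<'E'
from cell import manip,cams
import cv2,numpy as np
s=manip.get_state()
print({k:np.round(v,3).tolist() for k,v in s.items()})
for n in ["top","side"]:
    c=cams.camera(n); cv2.imwrite(f"pics/{n}0.png",c["image"]); np.savez(f"{n}0.npz",**c)
    E=c["extrinsics"]; print(n,np.round(c["mtx"],1).tolist(),np.round(E,3).tolist(),"campos",np.round(-E[:3,:3].T@E[:3,3],3))
E
```

```text
pics
{'t': 0.0, 'qpos': [1.084, 0.427, 0.074, 1.607, -0.034, 1.111, -0.067], 'qvel': [0.001, 0.001, 0.0, -0.001, 0.002, 0.001, -0.001], 'tau': [-0.002, -93.583, 3.665, -45.419, -0.049, 0.02, 0.0], 'position': [0.223, -0.637, 0.197], 'ee_rot': [0.986, 0.168, -0.0, -0.001], 'contact_force': [0.029, 0.385, -0.01], 'torque': [-0.057, 0.058, -0.003], 'grip_force': 0.0, 'opening': 0.094}
top [[453.6, 0.0, 322.2], [0.0, 453.6, 194.9], [0.0, 0.0, 1.0]] [[0.02, -1.0, -0.003, -0.026], [-0.995, -0.019, -0.099, 0.596], [0.099, 0.005, -0.995, 1.59], [0.0, 0.0, 0.0, 1.0]] campos [ 0.436 -0.022  1.641]
side [[506.4, 0.0, 326.6], [0.0, 506.4, 203.9], [0.0, 0.0, 1.0]] [[-0.817, -0.576, 0.005, 0.476], [-0.383, 0.537, -0.752, 0.318], [0.431, -0.616, -0.659, 1.71], [0.0, 0.0, 0.0, 1.0]] campos [-0.226  1.158  1.364]
```

View pics/top0.png

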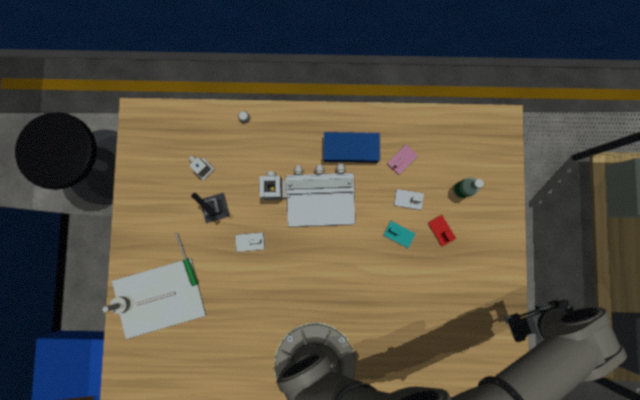

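View pics/side0.png

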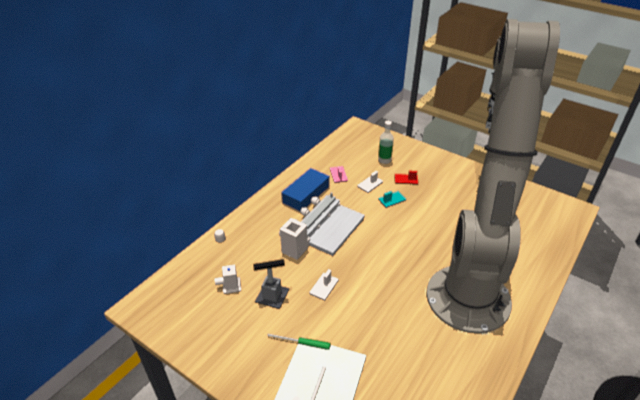

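The top view shows:
- **White plates:** (408,199) and (250,242), both candidates.
- **Look-alikes to reject:** pink (402,159), turquoise (399,234), red (442,231). The white valve at (200,167) could also be confused with a plate.
- **Key and stand:** crossbar at about (203,203), stand at (213,207).
- **Fixture:** middle at (320,200), shaft block at (270,187).

The side view agrees, with plates at (370,183) and (324,285), and the key at (268,275).

```bash
cat > lib.py <<'E'
import cv2,numpy as np
from cell import manip,cams
from scipy.spatial.transform import Rotation as R
def ray(c,p):
    E=c["extrinsics"]; Rm=E[:3,:3]
    d=Rm.T@np.linalg.solve(c["mtx"],[p[0],p[1],1.]); return -Rm.T@E[:3,3], d/np.linalg.norm(d)
def onz(c,p,z):
    o,d=ray(c,p); return o+d*(z-o[2])/d[2]
def proj(c,P):
    P=np.atleast_2d(P); q=(c["extrinsics"][:3,:3]@P.T).T+c["extrinsics"][:3,3]; q=(c["mtx"]@q.T).T
    return q[:,:2]/q[:,2:]
def cross(c1,p1,c2,p2):
    o1,d1=ray(c1,p1);o2,d2=ray(c2,p2)
    t=np.linalg.lstsq(np.c_[d1,-d2],o2-o1,rcond=None)[0]
    a,b=o1+t[0]*d1,o2+t[1]*d2; return (a+b)/2,np.linalg.norm(a-b)
def yaw(s=None):
    s=s or manip.get_state(); m=R.from_quat(s["ee_rot"]).as_matrix(); return np.degrees(np.arctan2(m[1,0],m[0,0]))
def go(target,yawdeg=None):
    """shift in the tool axes (mm) to world target, and the turn about tool z (deg) to yaw of tool x"""
    s=manip.get_state(); m=R.from_quat(s["ee_rot"]).as_matrix()
    d=m.T@(np.array(target)-s["position"]); print("pos",np.round(s["position"],4),"yaw",round(yaw(s),2),"shift mm",np.round(d*1000,1),end=" ")
    if yawdeg is not None: print("turn about tool z",round(-((yawdeg-yaw(s)+180)%360-180),2))
    print("tilt vec",np.round(m[:,2],4), "q7",np.round(s["qpos"][6],3))
def load(n): return dict(np.load(n))
def snap(n,f=None):
    c=cams.camera(n)
    if f: cv2.imwrite("pics/"+f,c["image"]); np.savez(f.replace("png","npz"),**c)
    return c
E
python3 - <<'E'
from lib import *
t=load("top0.npz");s=load("side0.npz")
for n,p,z in [("plateR",(408,199),.01),("plateL",(250,242),.01),("stand",(213,207),.008),("keybar top",(203,203),.166),("block",(270,187),.12),("sillmid",(320,210),.02),("valve",(200,167),.04),("screwdriver",(190,270),.01),("bottle",(465,188),.05),("gift",(351,147),.06)]:
    P=onz(t,p,z); print(n,P.round(3), "side px",proj(s,P).round(0), "r",np.hypot(*P[:2]).round(3))
print(cross(t,(203,203),s,(268,265)))
a=cv2.resize(t["image"][150:270,180:340],None,fx=4.8,fy=4.8,interpolation=cv2.INTER_CUBIC)
b=cv2.resize(t["image"][150:270,340:380+0],None,fx=4.8,fy=4.8)
cv2.imwrite("pics/c1.png",a)
E
```

```text
plateR [ 0.59  -0.324  0.01 ] side px [[369. 183.]] r 0.673
plateL [0.424 0.241 0.01 ] side px [[324. 285.]] r 0.488
stand [0.547 0.379 0.008] side px [[270. 295.]] r 0.666
keybar top [0.549 0.373 0.166] side px [[268. 262.]] r 0.664
block [0.611 0.162 0.12 ] side px [[294. 227.]] r 0.632
sillmid [ 0.543 -0.008  0.02 ] side px [[336. 228.]] r 0.543
valve [0.687 0.424 0.04 ] side px [[229. 278.]] r 0.807
screwdriver [0.321 0.451 0.01 ] side px [[312. 343.]] r 0.553
bottle [ 0.629 -0.518  0.05 ] side px [[385. 151.]] r 0.814
gift [ 0.766 -0.113  0.06 ] side px [[306. 184.]] r 0.774
(array([0.5484764 , 0.37596953, 0.15302822]), np.float64(0.0031874234394981787))
```

View pics/c1.png

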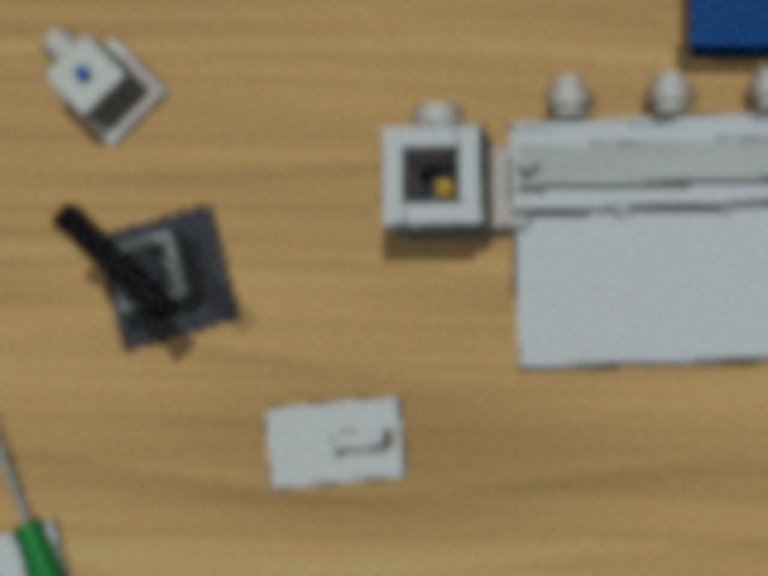

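The crop confirms the choices. The left plate is white, with its rib at crop (362,440), which is the right end, so its +x end points left (+y world). The key crossbar runs (68,215)-(160,300), the brass stem shows in the shaft at (443,187), and the white valve at (105,88) is a different shape.

```bash
python3 - <<'E'
from lib import *
t=load("top0.npz")
f=lambda p,z: onz(t,(180+p[0]/4.8-.4,150+p[1]/4.8-.4),z)
a,b=f((68,215),.166),f((160,300),.166); print("bar",a.round(3),b.round(3),(a+b)/2,np.linalg.norm(a-b),np.degrees(np.arctan2(*(a-b)[1::-1])))
print("stand",f((169,278),.008)); print("stem",f((443,187),.04),"mouth",f((432,176),.12))
a,b=f((518,210),.044),f((519,365),.02);print("sill",a,b)
c=snap("wrist");s=manip.get_state();T=np.eye(4);T[:3,:3]=R.from_quat(s["ee_rot"]).as_matrix();T[:3,3]=s["position"]
print(np.round(np.linalg.inv(c["extrinsics"]@T),3).tolist(), c["mtx"])
go((0.6,-0.05,0.40),0)
E
```

```text
bar [0.576 0.405 0.166] [0.52  0.34  0.166] [0.54811505 0.37227869 0.166     ] 0.08644963361864828 48.98848383421493
stand [0.54537991 0.37238394 0.008     ]
stem [0.61461813 0.16465297 0.04      ] mouth [0.61334061 0.16328875 0.12      ]
sill [0.59817366 0.10834981 0.044     ] [0.48484976 0.10643005 0.02      ]
[[0.001, -0.974, -0.228, 0.067], [1.0, 0.001, -0.001, 0.0], [0.001, -0.228, 0.974, -0.186], [0.0, 0.0, 0.0, 1.0]] [[281.9601005    0.         317.46751817]
 [  0.         281.9601005  197.56430542]
 [  0.           0.           1.        ]]
pos [ 0.2229 -0.6368  0.1971] yaw 19.29 shift mm [ 549.8 -429.4 -202.5] turn about tool z 19.29
tilt vec [-4.e-04  9.e-04 -1.e+00] q7 -0.067
```

Emit:
carry_out(motion=[[[0,0,-0.04],[0,0,6.43],-1],[[0,0,-0.04],[0,0,6.43],-1],[[0,0,-0.04],[0,0,6.43],-1],[[0.0147,-0.0364,-0.0015],[0,0,0],-1],[[0.0147,-0.0364,-0.0015],[0,0,0],-1],[[0.0147,-0.0364,-0.0015],[0,0,0],-1],[[0.0147,-0.0364,-0.0015],[0,0,0],-1],[[0.0147,-0.0364,-0.0015],[0,0,0],-1],[[0.0147,-0.0364,-0.0015],[0,0,0],-1],[[0.0147,-0.0364,-0.0015],[0,0,0],-1]])

```text
t: 0.98
position: [0.3261, -0.3803, 0.3282]
ee_rot: [1.0, 0.0, -0.0, 0.0]
contact_force: [1.8, -0.7, 0.7]
opening: 0.0938
grip_force: 0.0
```

Emit:
carry_out(motion=[[[0.0147,-0.0364,-0.0015],[0,0,0],-1],[[0.0147,-0.0364,-0.0015],[0,0,0],-1],[[0.0147,-0.0364,-0.0015],[0,0,0],-1],[[0.0147,-0.0364,-0.0015],[0,0,0],-1],[[0.0147,-0.0364,-0.0015],[0,0,0],-1],[[0.0147,-0.0364,-0.0015],[0,0,0],-1],[[0.0147,-0.0364,-0.0015],[0,0,0],-1],[[0.0147,-0.0364,-0.0015],[0,0,0],-1],[[0.0147,-0.0364,-0.0015],[0,0,0],-1],[[0.0147,-0.0364,-0.0015],[0,0,0],-1]])

```text
t: 1.82
position: [0.473, -0.0164, 0.3434]
ee_rot: [1.0, -0.0, 0.0, 0.0]
contact_force: [0.6, -1.0, -0.4]
opening: 0.0938
grip_force: 0.0
```

Emit:
carry_out(motion=[[[0.0147,-0.0364,-0.0015],[0,0,0],-1],[[0.0147,-0.0364,-0.0015],[0,0,0],-1],[[0.0147,-0.0364,-0.0015],[0,0,0],-1],[[0.0147,-0.0364,-0.0015],[0,0,0],-1],[[0.0147,-0.0364,-0.0015],[0,0,0],-1],[[0,0,0],[0,0,0],-1],[[0,0,0],[0,0,0],-1],[[0,0,0],[0,0,0],-1]])

```text
t: 2.48
position: [0.5462, 0.1634, 0.3503]
ee_rot: [1.0, 0.0, -0.0, 0.0]
contact_force: [-0.6, -1.0, -0.2]
opening: 0.0939
grip_force: 0.0
```

```bash
python3 - <<'E'
from lib import *
c=snap("wrist","w1.png"); go((0.546,0.163,.35),0); print(manip.get_state()["qpos"].round(2) if 0 else np.round(manip.get_state()["qpos"],2))
E
```

```text
pos [0.5463 0.1628 0.3505] yaw -0.05 shift mm [-0.3 -0.2  0.5] turn about tool z -0.05
tilt vec [-4.e-04 -5.e-04 -1.e+00] q7 -2.077
[ 0.1   0.2  -0.59  1.61  0.11  1.37 -2.08]
```

View pics/w1.png

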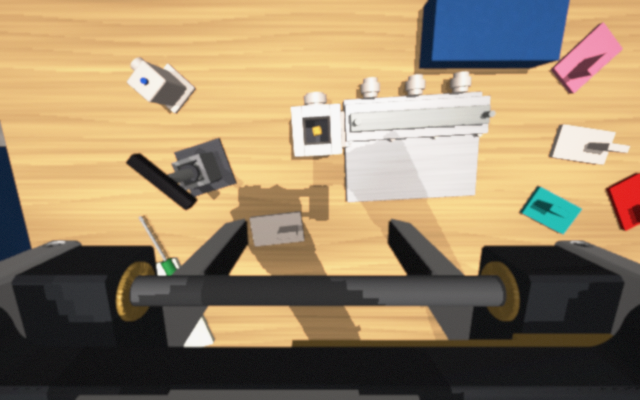

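The wrist view shows:
- **Shaft mouth:** (316,130), with the brass stem visible.
- **Key:** crossbar (130,157)-(192,205), above the stand at (205,167).
- **Fixture sill:** (347,140)-(477,198).
- **Plates:** left at (277,229), right at (585,146).

I'll lower for a close look at the stem.

Emit:
carry_out(motion=[[[0,0,0.03],[0,0,0],-1],[[0,0,0.03],[0,0,0],-1],[[0,0,0.03],[0,0,0],-1],[[0,0,0.03],[0,0,0],-1],[[0,0,0.03],[0,0,0],-1],[[0,0,0.03],[0,0,0],-1],[[0,0,0.03],[0,0,0],-1],[[0,0,0],[0,0,0],-1],[[0,0,0],[0,0,0],-1],[[0,0,0],[0,0,0],-1]])

```text
t: 3.37
position: [0.5473, 0.1634, 0.1426]
ee_rot: [1.0, -0.0, 0.001, -0.0]
contact_force: [-0.4, -0.5, 0.6]
opening: 0.0939
grip_force: 0.0
```

```bash
python3 - <<'E'
from lib import *
c=snap("wrist","w2.png"); p=proj(c,[.613,.163,.04])[0]; print(p)
u,v=map(int,p); k=40; im=c["image"][v-k:v+k,u-k:u+k]; print(u-k,v-k)
a=cv2.resize(im,None,fx=7,fy=7,interpolation=cv2.INTER_CUBIC)
hsv=cv2.cvtColor(c["image"],cv2.COLOR_BGR2HSV)
print(c["image"][v-14:v+15:3,u-14:u+15:3].tolist())
w=load("w1.npz"); b=cv2.resize(w["image"][115:225,115:225],(560,560),interpolation=cv2.INTER_CUBIC)
cv2.imwrite("pics/c2.png",cv2.resize(np.hstack([a,b]),(800,400)))
E
```

```text
[318.374499   132.79315888]
278 92
[[[42, 41, 42], [43, 41, 42], [44, 42, 44], [61, 59, 59], [61, 59, 61], [59, 58, 58], [62, 60, 61], [59, 55, 59], [62, 57, 60], [61, 58, 59]], [[42, 42, 42], [44, 43, 45], [45, 41, 43], [60, 57, 58], [62, 60, 60], [61, 60, 63], [58, 57, 59], [61, 59, 59], [61, 57, 59], [60, 57, 58]], [[42, 43, 42], [42, 43, 44], [48, 69, 80], [71, 123, 146], [76, 155, 189], [83, 179, 220], [56, 85, 105], [59, 57, 58], [58, 56, 57], [58, 56, 57]], [[76, 73, 75], [77, 97, 114], [92, 206, 239], [100, 220, 245], [99, 219, 245], [92, 208, 241], [72, 141, 176], [59, 57, 59], [59, 55, 57], [59, 56, 57]], [[87, 83, 84], [62, 64, 70], [80, 179, 220], [99, 220, 245], [99, 219, 246], [97, 215, 244], [84, 184, 225], [57, 57, 60], [57, 55, 56], [58, 55, 56]], [[86, 84, 85], [83, 81, 83], [78, 162, 201], [94, 214, 242], [97, 218, 245], [97, 217, 245], [89, 199, 236], [58, 67, 77], [59, 57, 58], [57, 54, 57]], [[87, 83, 85], [87, 83, 85], [68, 131, 161], [85, 192, 230], [77, 174, 216], [80, 174, 218], [78, 163, 204], [55, 63, 71], [60, 57, 59], [61, 58, 59]], [[86, 83, 85], [86, 82, 84], [64, 86, 102], [81, 151, 188], [78, 104, 122], [82, 82, 89], [75, 73, 75], [60, 58, 59], [60, 57, 58], [58, 55, 57]], [[84, 80, 83], [84, 80, 82], [81, 78, 79], [88, 85, 87], [101, 97, 98], [99, 96, 97], [71, 70, 70], [59, 57, 59], [56, 55, 55], [58, 55, 57]], [[84, 80, 82], [84, 81, 82], [85, 81, 83], [88, 85, 86], [101, 96, 99], [102, 98, 100], [73, 71, 71], [58, 55, 58], [57, 54, 55], [59, 56, 58]]]
```

View pics/c2.png

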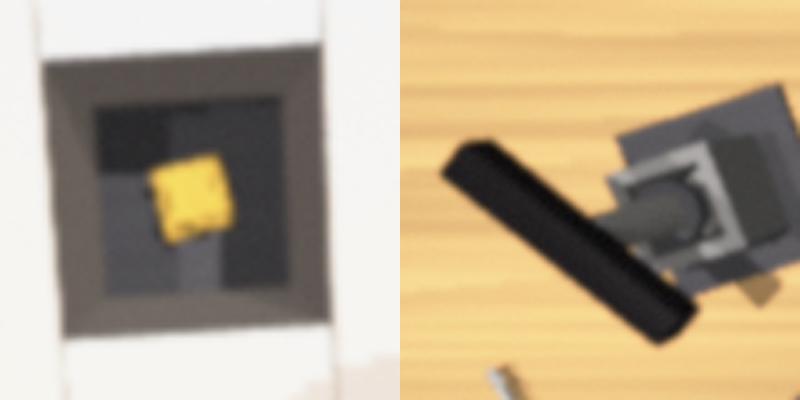

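The stem shows as a brass square at crop (192,198), turned about 13° anticlockwise. The mouth is the dark square (45..325, 50..335). On the right half, the crossbar runs (445,160)-(690,330) above the upright shank and stand tube.

```bash
cat >> lib.py <<'E'
def blob(mask,near):
    cs,_=cv2.findContours(mask.astype(np.uint8),cv2.RETR_EXTERNAL,cv2.CHAIN_APPROX_NONE)
    cs=[q for q in cs if cv2.contourArea(q)>20]
    return max(cs,key=lambda q:cv2.pointPolygonTest(q,(float(near[0]),float(near[1])),True))
def up(img,x0,y0,x1,y1,k=6):
    return cv2.resize(img[y0:y1,x0:x1],None,fx=k,fy=k,interpolation=cv2.INTER_CUBIC)
def rect(c,cnt,z,x0=0,y0=0,k=1):
    """min-area rectangle of a contour (in an upscaled crop) cast onto plane z: centre, sides mm, yaw"""
    P=np.array([onz(c,((p[0]+.5)/k-.5+x0,(p[1]+.5)/k-.5+y0),z)[:2] for p in cnt[:,0]])
    (cx,cy),(w,h),a=cv2.minAreaRect((P*1000).astype(np.float32)); return np.round([cx,cy],1),np.round([w,h],1),round(a,1)
E
python3 - <<'E'
from lib import *
c=load("w2.npz"); x0,y0=278,92
u=up(c["image"],x0,y0,358,172).astype(int)
br=(u[...,2]-u[...,0]>50)
print("stem z.03",rect(c,blob(br,(240,240)),.033,x0,y0,6))
dark=(u.max(2)<150)|br
print("mouth",rect(c,blob(dark,(240,240)),.12,x0,y0,6))
# block outline white
g=c["image"].astype(int); sat=g.max(2)-g.min(2)
w=load("w1.npz"); x0,y0=115,115
u=up(w["image"],x0,y0,225,225); bar=u.max(2)<38
cnt=blob(bar,(115*6*.4,300)); 
for z in (.166,.156): print("bar",rect(w,cnt,z,x0,y0,6),cv2.contourArea(cnt))
hsv=cv2.cvtColor(w["image"],cv2.COLOR_BGR2HSV)
st=(hsv[...,1]<70)&(hsv[...,2]<175); st[:, :120]=0
cnt=blob(st,(205,165)); print("stand foot",rect(w,cnt,.008),cnt[:,0].min(0),cnt[:,0].max(0))
# sill: bright grey
for n,cc in (("w1",w),):
    hs=cv2.cvtColor(cc["image"],cv2.COLOR_BGR2HSV); m=(hs[...,1]<40)&(hs[...,2]>120)
    cv2.imwrite("pics/m.png",m*255)
    for near in ((410,170),):
        q=blob(m,near); print(cv2.boundingRect(q)); print("sill",rect(cc,q,.02))
E
```

```text
stem z.03 (array([614.7, 165.3]), array([15.9, 15.9]), 13.5)
mouth (array([614.9, 165.4]), array([38.8, 39.4]), 3.3)
bar (array([549.1, 370.3]), array([96.3, 21. ]), 48.3) 35474.0
bar (array([547.4, 375.9]), array([98.9, 21.5]), 48.3) 35474.0
stand foot (array([527.9, 417.8]), array([114.3, 187.2]), 11.2) [128 139] [235 207]
(291, 72, 204, 130)
sill (array([597.5,  29.8]), array([216.9, 357.2]), 3.4)[ WARN:0@0.682] global loadsave.cpp:1063 imwrite_ Unsupported depth image for selected encoder is fallbacked to CV_8U.
```

Emit:
carry_out(motion=[[[-0.0075,-0.0267,-0.0165],[0,0,0],-1],[[-0.0075,-0.0267,-0.0165],[0,0,0],-1],[[-0.0075,-0.0267,-0.0165],[0,0,0],-1],[[-0.0075,-0.0267,-0.0165],[0,0,0],-1],[[-0.0075,-0.0267,-0.0165],[0,0,0],-1],[[-0.0075,-0.0267,-0.0165],[0,0,0],-1],[[0,0,0],[0,0,-6.9],-1],[[0,0,0],[0,0,-6.9],-1],[[0,0,0],[0,0,-6.9],-1],[[0,0,0],[0,0,-6.9],-1]])

```text
t: 4.25
position: [0.5019, 0.3244, 0.2421]
ee_rot: [0.97, 0.241, 0.002, -0.0]
contact_force: [-0.7, -0.4, 0.6]
opening: 0.0939
grip_force: 0.0
```

Emit:
carry_out(motion=[[[0,0,0],[0,0,-6.9],-1],[[0,0,0],[0,0,-6.9],-1],[[0,0,0],[0,0,-6.9],-1],[[0,0,0],[0,0,0],-1],[[0,0,0],[0,0,0],-1]])

```text
t: 4.67
position: [0.5019, 0.324, 0.2412]
ee_rot: [0.913, 0.407, 0.001, -0.0]
contact_force: [0.3, -0.3, -0.1]
opening: 0.0939
grip_force: 0.0
```

```bash
python3 - <<'E'
from lib import *
c=snap("wrist","w3.png"); p=proj(c,[.548,.373,.156])[0]; print(p)
u,v=map(int,p); k=60; x0,y0=u-k,max(0,v-k); x1,y1=u+k,v+k; print(x0,y0)
a=up(c["image"],x0,y0,x1,y1,5); cv2.imwrite("pics/c3.png",a)
bar=a.max(2)<30
cnt=blob(bar,((p[0]-x0)*5,(p[1]-y0)*5)); print([rect(c,cnt,z,x0,y0,5) for z in (.146,.166)])
go((.548,.373,.24),48.3)
E
```

```text
[318.44388598 131.14424716]
258 71
[(array([537.1, 378.6]), array([2.1, 1.1]), 71.4), (array([537.8, 378.2]), array([1.9, 1. ]), 71.4)]
pos [0.5018 0.324  0.2409] yaw 48.01 shift mm [67.4  1.5  1. ] turn about tool z -0.29
tilt vec [ 1.5e-03  6.0e-04 -1.0e+00] q7 -1.652
```

View pics/c3.png

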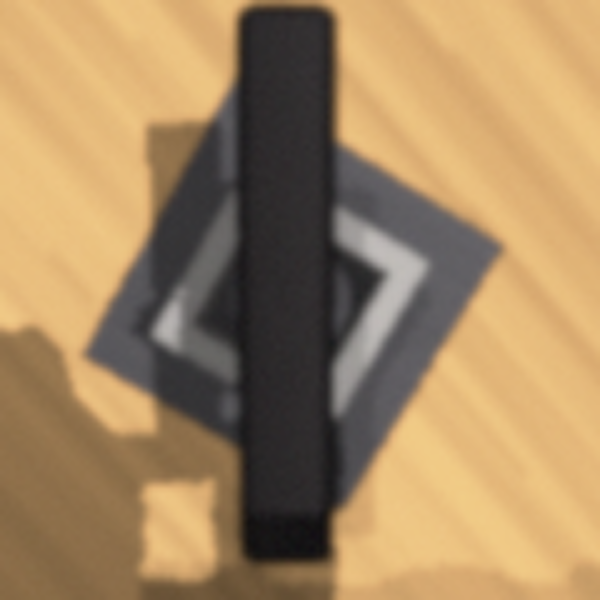

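The crossbar top face spans crop (240..333, 8..515). The foot plate has its left corner at (85,355) and right corner at (500,247). The tube top's left and right corners are (152,333) and (430,262).

```bash
python3 - <<'E'
from lib import *
c=load("w3.npz"); f=lambda p,z: onz(c,(258+(p[0]+.5)/5-.5,71+(p[1]+.5)/5-.5),z)
q=[f(p,.166) for p in ((240,8),(333,8),(240,515),(333,515))]; k=sum(q)/4
print("key",k,"len",np.linalg.norm(q[0]-q[2]),"w",np.linalg.norm(q[0]-q[1]),"yaw",np.degrees(np.arctan2(*(q[0]-q[2])[1::-1])))
a,b=f((85,355),.008),f((500,247),.008); print("foot",(a+b)/2,np.linalg.norm(a-b),127.3)
a,b=f((152,333),.07),f((430,262),.07); print("tube",(a+b)/2,np.linalg.norm(a-b),70.7)
go((k[0],k[1],.151),48.3)
E
```

```text
key [0.54923036 0.37920285 0.166     ] len 0.08820213874508252 w 0.01607088199896474 yaw 47.55600929937257
foot [0.54606864 0.37590975 0.008     ] 0.12408642243257378 127.3
tube [0.54666229 0.37622709 0.07      ] 0.07072751637903629 70.7
pos [0.5018 0.324  0.2409] yaw 48.01 shift mm [72.7 -1.8 90.1] turn about tool z -0.29
tilt vec [ 1.5e-03  6.0e-04 -1.0e+00] q7 -1.652
```

The strip at (515..560) is shaded bar as well, so the bar really spans 8..560. That puts its centre at (0.546, 0.376), matching the tube. Descending on it to grasp.

Emit:
carry_out(motion=[[[0.023,-0.0006,0],[0,0,0],-1],[[0.023,-0.0006,0],[0,0,0],-1],[[0.0225,-0.0006,0],[0,0,0],-1],[[0,0,0.0225],[0,0,0],-1],[[0,0,0.0225],[0,0,0],-1],[[0,0,0.0225],[0,0,0],-1],[[0,0,0.0225],[0,0,0],-1],[[0,0,0],[0,0,0],-1],[[0,0,0],[0,0,0],1],[[0,0,0],[0,0,0],1]])

```text
t: 5.55
position: [0.5461, 0.3769, 0.1514]
ee_rot: [0.913, 0.408, 0.001, -0.0]
contact_force: [0.0, 0.9, -0.4]
opening: 0.0841
grip_force: 0.0
```

Emit:
carry_out(motion=[[[0,0,0],[0,0,0],1],[[0,0,0],[0,0,0],1],[[0,0,0],[0,0,0],1],[[0,0,0],[0,0,0],1],[[0,0,0],[0,0,0],1],[[0,0,0],[0,0,0],1]])

```text
t: 6.05
position: [0.5456, 0.3763, 0.1499]
ee_rot: [0.912, 0.409, 0.0, -0.0]
contact_force: [-0.1, -0.5, -0.2]
opening: 0.0442
grip_force: 0.0
```

Still closing. Keep waiting, then lift.

Emit:
carry_out(motion=[[[0,0,0],[0,0,0],1],[[0,0,0],[0,0,0],1],[[0,0,0],[0,0,0],1],[[0,0,0],[0,0,0],1],[[0,0,0],[0,0,0],1],[[0,0,0],[0,0,0],1]])

```text
t: 6.55
position: [0.5456, 0.3763, 0.1497]
ee_rot: [0.912, 0.409, 0.0, -0.0]
contact_force: [0.4, -0.5, -0.7]
opening: 0.0174
grip_force: 30.0
```

Emit:
carry_out(motion=[[[0,0,-0.01],[0,0,0],1],[[0,0,-0.02],[0,0,0],1],[[0,0,-0.02],[0,0,0],1],[[0,0,-0.02],[0,0,0],1],[[0,0,-0.02],[0,0,0],1],[[0,0,-0.02],[0,0,0],1],[[0,0,-0.02],[0,0,0],1],[[0,0,-0.02],[0,0,0],1],[[0,0,0],[0,0,0],1],[[0,0,0],[0,0,0],1]])

```text
t: 7.38
position: [0.5456, 0.3766, 0.3006]
ee_rot: [0.912, 0.409, 0.001, -0.0]
contact_force: [0.7, 0.1, -3.6]
opening: 0.0178
grip_force: 30.0
```

```bash
python3 - <<'E'
from lib import *
go((.6149,.1654,.295),13.5); s=manip.get_state(); print(s["opening"],s["grip_force"],s["contact_force"],s["torque"])
a=snap("side","s1.png")["image"]; b=snap("wrist","w4.png")["image"]
print(proj(load("s1.npz"),[s["position"]]))
cv2.imwrite("pics/c4.png",np.hstack([cv2.resize(up(a,220,180,360,320,4),(400,400)),cv2.resize(b,(400,250),interpolation=cv2.INTER_AREA)[:250] if 0 else cv2.copyMakeBorder(cv2.resize(b,(400,250)),0,150,0,0,0)]))
E
```

```text
pos [0.5456 0.3766 0.3006] yaw 48.31 shift mm [-111.6  192.2    5.6] turn about tool z 34.81
tilt vec [ 1.3e-03  8.0e-04 -1.0e+00] q7 -1.674
0.017777794222087927 29.994899332523346 [ 0.73663312  0.14364301 -3.58120532] [-0.00315071 -0.00112128 -0.00843973]
[[264.54705245 232.26798975]]
```

View pics/c4.png

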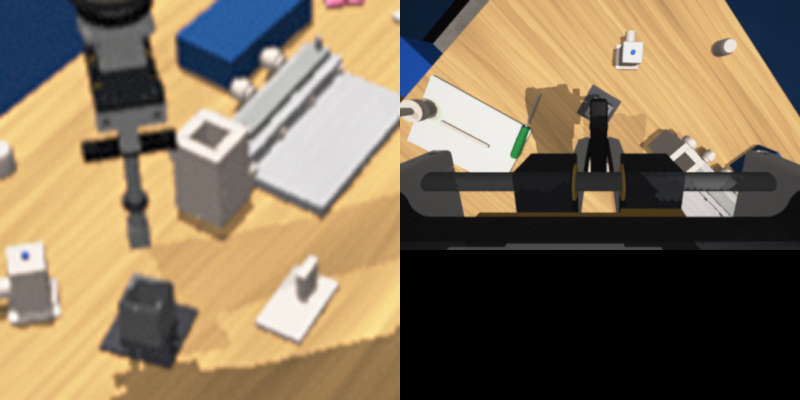

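The key is held upright and clear of the stand: side crop shows crossbar (130,150) and socket (140,230). Now carry it over the shaft.

Emit:
carry_out(motion=[[[0,0,0],[0,0,6.96],1],[[0,0,0],[0,0,6.96],1],[[0,0,0],[0,0,6.96],1],[[0,0,0],[0,0,6.96],1],[[0,0,0],[0,0,6.97],1],[[0,0,0],[0,0,0],1],[[0.0023,0.0277,0],[0,0,0],1],[[0.0023,0.0277,0],[0,0,0],1],[[0.0023,0.0277,0],[0,0,0],1],[[0.0023,0.0277,0],[0,0,0],1]])

```text
t: 8.32
position: [0.5803, 0.2693, 0.2987]
ee_rot: [0.993, 0.12, -0.001, 0.0]
contact_force: [0.4, 0.7, -3.1]
opening: 0.0175
grip_force: 30.0
```

Emit:
carry_out(motion=[[[0.0023,0.0277,0],[0,0,0],1],[[0.0023,0.0277,0],[0,0,0],1],[[0.0022,0.0277,0],[0,0,0],1],[[0.0022,0.0277,0],[0,0,0],1],[[0,0,0],[0,0,0],1],[[0,0,0],[0,0,0],1],[[0,0,0],[0,0,0],1],[[0,0,0],[0,0,0],1]])

```text
t: 8.98
position: [0.6144, 0.1662, 0.2993]
ee_rot: [0.993, 0.119, -0.0, -0.0]
contact_force: [0.0, 0.6, -3.6]
opening: 0.0172
grip_force: 30.0
```

```bash
python3 - <<'E'
from lib import *
go((.6149,.1654,.24),13.5); s=manip.get_state(); print(s["grip_force"],s["contact_force"],s["torque"],np.round(s["qpos"],2))
a=snap("side","s2.png"); b=snap("top","t2.png")
print(proj(a,[s["position"]]),proj(b,s["position"]))
cv2.imwrite("pics/c5.png",np.hstack([up(a["image"],260,180,340,280,6)[:600,:480]]))
E
```

```text
pos [0.6144 0.1662 0.2993] yaw 13.69 shift mm [ 0.3  0.9 59.3] turn about tool z 0.19
tilt vec [-7.e-04  4.e-04 -1.e+00] q7 -1.867
29.99501645565033 [ 0.04538516  0.64742047 -3.59277077] [ 0.0033681  -0.0189853  -0.03174495] [ 0.09  0.35 -0.61  1.54  0.2   1.32 -1.87]
[[290.15013894 187.76254506]] [[261.51983689 178.80135998]]
```

View pics/c5.png

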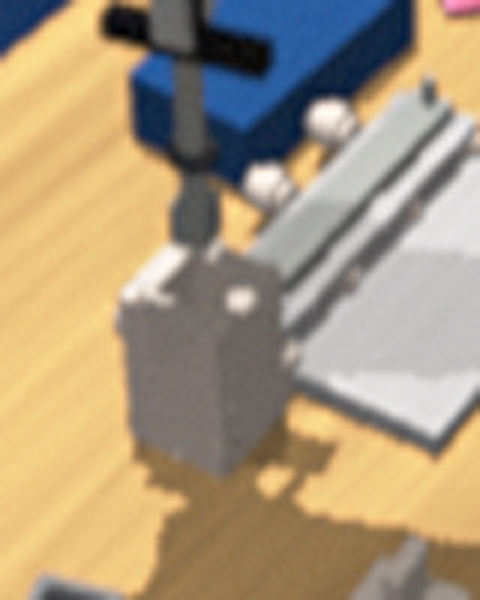

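Emit:
carry_out(motion=[[[0.0003,0.0009,0.01],[0,0,0],1],[[0,0,0.01],[0,0,0],1],[[0,0,0.01],[0,0,0],1],[[0,0,0.012],[0,0,0],1],[[0,0,0.012],[0,0,0],1],[[0,0,0.012],[0,0,0],1],[[0,0,0.012],[0,0,0],1],[[0,0,0.012],[0,0,0],1],[[0,0,0],[0,0,0],1],[[0,0,0],[0,0,0],1]])

```text
t: 9.92
position: [0.6152, 0.1642, 0.209]
ee_rot: [0.993, 0.118, -0.001, -0.0]
contact_force: [-0.2, -0.3, -2.9]
opening: 0.0175
grip_force: 30.0
```

Emit:
carry_out(motion=[[[0,0,0.006],[0,0,0],1],[[0,0,0.006],[0,0,0],1],[[0,0,0.006],[0,0,0],1],[[0,0,0.005],[0,0,0],1],[[0,0,0.005],[0,0,0],1],[[0,0,0.004],[0,0,0],1],[[0,0,0],[0,0,0],1],[[0,0,0],[0,0,0],1]])

```text
t: 10.58
position: [0.6154, 0.1643, 0.1775]
ee_rot: [0.993, 0.117, -0.0, -0.0]
contact_force: [-0.3, -0.2, -2.9]
opening: 0.0173
grip_force: 30.0
```

Emit:
carry_out(motion=[[[0,0,0.002],[0,0,0],1],[[0,0,0.002],[0,0,0],1],[[0,0,0.002],[0,0,0],1],[[0,0,0],[0,0,0],1],[[0,0,0],[0,0,0],1],[[0,0,0],[0,0,0],1]])

```text
t: 11.08
position: [0.6155, 0.1643, 0.1718]
ee_rot: [0.993, 0.117, 0.0, -0.0]
contact_force: [0.1, 0.0, -2.9]
opening: 0.0173
grip_force: 30.0
```

Emit:
carry_out(motion=[[[0,0,0.002],[0,0,0],1],[[0,0,0.002],[0,0,0],1],[[0,0,0.002],[0,0,0],1],[[0,0,0],[0,0,0],1],[[0,0,0],[0,0,0],1],[[0,0,0],[0,0,0],1]])

```text
t: 11.58
position: [0.6155, 0.1643, 0.1657]
ee_rot: [0.993, 0.118, -0.0, -0.0]
contact_force: [0.1, -0.0, -3.3]
opening: 0.018
grip_force: 30.0
```

The socket is over the stem with no contact force. Lower a bit more, then turn anticlockwise.

Emit:
carry_out(motion=[[[0,0,0.0015],[0,0,0],1],[[0,0,0.0015],[0,0,0],1],[[0,0,0],[0,0,-5],1],[[0,0,0],[0,0,-5],1],[[0,0,0],[0,0,-5],1],[[0,0,0],[0,0,-5],1],[[0,0,0],[0,0,0],1]])

```text
t: 12.17
position: [0.6153, 0.1645, 0.1626]
ee_rot: [0.957, 0.29, -0.0, -0.0]
contact_force: [-0.4, 1.7, -1.9]
opening: 0.0176
grip_force: 30.0
```

```bash
python3 - <<'E'
from lib import *
go((.6149,.1654,.1617),13.5); s=manip.get_state(); print(s["contact_force"],s["torque"],np.round(s["qpos"],2))
E
```

```text
pos [0.6153 0.1645 0.1626] yaw 33.75 shift mm [ 0.1 -0.9  0.9] turn about tool z 20.25
tilt vec [-4.e-04  5.e-04 -1.e+00] q7 -1.607
[-0.42017686  1.65263895 -1.86972622] [ 0.39800303  0.37718006 -0.13358718] [ 0.13  0.47 -0.65  1.7   0.32  1.08 -1.61]
```

Emit:
carry_out(motion=[[[0,0,0],[0,0,-6],1],[[0,0,0],[0,0,-6],1],[[0,0,0],[0,0,-6],1],[[0,0,0],[0,0,-6],1],[[0,0,0],[0,0,-6],1],[[0,0,0],[0,0,-6],1],[[0,0,0],[0,0,-6],1],[[0,0,0],[0,0,-6],1],[[0,0,0],[0,0,-6],1],[[0,0,0],[0,0,-6],1]])

```text
t: 13.0
position: [0.6152, 0.1643, 0.1626]
ee_rot: [0.685, 0.729, -0.0, -0.0]
contact_force: [-1.6, 0.2, -2.3]
opening: 0.0178
grip_force: 30.1
```

Emit:
carry_out(motion=[[[0,0,0],[0,0,-3],1],[[0,0,0],[0,0,0],1],[[0,0,0],[0,0,0],1]])

```text
t: 13.25
position: [0.6153, 0.1642, 0.1626]
ee_rot: [0.668, 0.745, -0.0, -0.0]
contact_force: [-1.9, 0.3, -1.5]
opening: 0.0177
grip_force: 30.1
```

```bash
python3 - <<'E'
from lib import *
go((.6149,.1654,.1617),13.5); s=manip.get_state(); print(s["contact_force"],s["torque"],np.round(s["qpos"],2))
E
```

```text
pos [0.6153 0.1642 0.1626] yaw 96.25 shift mm [ 1.2 -0.3  0.9] turn about tool z 82.75
tilt vec [-5.e-04  2.e-04 -1.e+00] q7 -0.625
[-1.91072309  0.32667253 -1.48240895] [ 0.23700703  0.67013213 -0.02127818] [ 0.28  0.54 -0.89  1.69  0.46  1.13 -0.63]
```

Emit:
carry_out(motion=[[[0,0,0],[0,0,-3],1],[[0,0,0],[0,0,-3],1],[[0,0,0],[0,0,0],1],[[0,0,0],[0,0,0],1]])

```text
t: 13.58
position: [0.6153, 0.1643, 0.1626]
ee_rot: [0.628, 0.779, -0.0, -0.0]
contact_force: [-1.8, 1.1, -3.1]
opening: 0.0177
grip_force: 30.1
```

```bash
python3 - <<'E'
from lib import *
go((.6149,.1654,.1617),13.5); s=manip.get_state(); print(s["contact_force"],s["torque"])
E
```

```text
pos [0.6153 0.1643 0.1626] yaw 102.27 shift mm [ 1.2 -0.2  0.9] turn about tool z 88.77
tilt vec [-3.e-04 -0.e+00 -1.e+00] q7 -0.532
[-1.75064379  1.06833345 -3.14996225] [ 0.21207197  0.62532242 -0.08723429]
```

Emit:
carry_out(motion=[[[0,0,0],[0,0,-3],1],[[0,0,0],[0,0,-3],1],[[0,0,0],[0,0,0],1],[[0,0,0],[0,0,0],1]])

```text
t: 13.92
position: [0.6154, 0.1642, 0.1626]
ee_rot: [0.586, 0.81, -0.0, -0.0]
contact_force: [-2.8, 0.5, -3.6]
opening: 0.0176
grip_force: 30.0
```

```bash
python3 - <<'E'
from lib import *
go((.6149,.1654,.1617),13.5); s=manip.get_state(); print(s["contact_force"],s["torque"])
E
```

```text
pos [0.6154 0.1642 0.1626] yaw 108.27 shift mm [ 1.3 -0.1  0.9] turn about tool z 94.77
tilt vec [-2.e-04  1.e-04 -1.e+00] q7 -0.438
[-2.81457706  0.5317798  -3.58737037] [ 0.19142251  0.62176007 -0.05349849]
```

```bash
python3 - <<'E'
from lib import *
a=snap("side","s3.png"); b=snap("wrist","w5.png")
m=np.zeros((400,800,3),np.uint8); m[:300,:300]=cv2.resize(load("side0.npz")["image"][180:260,280:360],(300,300),interpolation=cv2.INTER_CUBIC)
m[:300,300:600]=cv2.resize(a["image"][180:260,280:360],(300,300),interpolation=cv2.INTER_CUBIC)
m[:400,600:800]=cv2.resize(b["image"][60:260,270:370],(200,400))
cv2.imwrite("pics/c6.png",m)
E
```

```text
(no output)
```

View pics/c6.png

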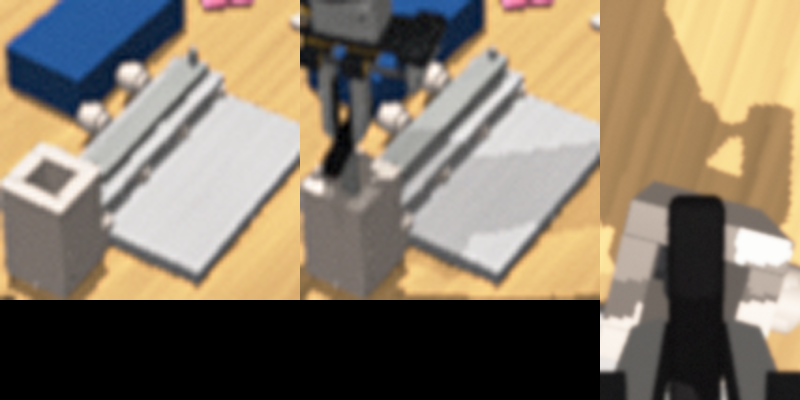

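The crossbar still lies square in the pads (right panel, vertical at (695,280)), and the clamp bar looks lifted in the middle panel. Push a few degrees more to confirm the stop by torque.

Emit:
carry_out(motion=[[[0,0,0],[0,0,-2.5],1],[[0,0,0],[0,0,-2.5],1],[[0,0,0],[0,0,0],1],[[0,0,0],[0,0,0],1],[[0,0,0],[0,0,0],1]])

```text
t: 14.43
position: [0.6155, 0.1642, 0.1627]
ee_rot: [0.549, 0.836, -0.0, -0.0]
contact_force: [-2.3, 0.2, -3.4]
opening: 0.017
grip_force: 30.1
```

```bash
python3 - <<'E'
from lib import *
go((.6149,.1654,.1617),13.5); s=manip.get_state(); print(s["contact_force"],s["torque"],s["tau"])
# lifted clamp check: vertical gradient shift of bar edge in the side view
a=load("side0.npz")["image"];b=load("s3.npz")["image"]
for u in (320,326,332): print(u,a[190:226,u].mean(1).astype(int).tolist(),"\n",b[190:226,u].mean(1).astype(int).tolist())
E
```

```text
pos [0.6155 0.1642 0.1627] yaw 113.36 shift mm [ 1.3 -0.1  1. ] turn about tool z 99.86
tilt vec [-1.e-04 -0.e+00 -1.e+00] q7 -0.359
[-2.26245955  0.20285012 -3.35927629] [ 0.14733863  0.64949708 -0.11111262] [  0.51530633 -90.65385818 -21.01730704 -43.50028396   0.75543998
  -0.56969823   0.17374868]
320 [39, 41, 39, 46, 71, 90, 116, 152, 174, 174, 164, 176, 200, 206, 197, 192, 191, 194, 194, 194, 194, 190, 163, 118, 92, 116, 171, 213, 228, 220, 186, 132, 94, 89, 112, 149] 
 [39, 38, 37, 47, 65, 94, 117, 155, 178, 177, 161, 160, 176, 190, 194, 196, 197, 196, 196, 194, 184, 150, 106, 77, 89, 129, 173, 190, 193, 191, 165, 122, 94, 90, 101, 130]
326 [95, 122, 160, 181, 183, 198, 205, 199, 193, 189, 188, 189, 189, 191, 193, 188, 156, 105, 87, 123, 181, 216, 224, 207, 172, 125, 93, 91, 101, 133, 183, 218, 224, 220, 220, 221] 
 [96, 125, 164, 184, 187, 195, 199, 194, 191, 192, 193, 195, 196, 190, 168, 127, 92, 82, 92, 134, 184, 217, 225, 210, 171, 125, 95, 90, 102, 135, 180, 201, 196, 193, 192, 194]
332 [183, 185, 185, 162, 127, 115, 120, 149, 179, 174, 139, 99, 114, 170, 212, 227, 222, 184, 132, 92, 85, 95, 132, 183, 215, 223, 220, 220, 219, 221, 221, 222, 222, 221, 220, 219] 
 [186, 187, 188, 162, 136, 154, 180, 185, 154, 109, 79, 84, 97, 132, 184, 220, 225, 188, 133, 96, 87, 98, 136, 185, 216, 225, 224, 222, 221, 222, 220, 209, 197, 194, 191, 190]
```

```bash
python3 - <<'E'
from lib import *
snap("wrist","w6.png"); 
for n in ("w3","w5","w6"):
    c=load(n+".npz"); g=c["image"].max(2); L=[]
    for v in (range(80,170,6) if n=="w3" else range(160,215,5)):
        r=g[v,295:345].astype(float); d=np.where(r<50)[0]
        if len(d): L.append((v,d.min()+295,d.max()+295))
    print(n,L)
c=load("w6.npz"); print(proj(c,[manip.get_state()["position"]+np.array([0,0,.01])]))
E
```

```text
w3 [(80, np.int64(307), np.int64(323)), (86, np.int64(306), np.int64(323)), (92, np.int64(306), np.int64(323)), (98, np.int64(306), np.int64(323)), (104, np.int64(306), np.int64(324)), (110, np.int64(306), np.int64(324)), (116, np.int64(306), np.int64(323)), (122, np.int64(305), np.int64(326)), (128, np.int64(302), np.int64(331)), (134, np.int64(299), np.int64(324)), (140, np.int64(305), np.int64(324)), (146, np.int64(306), np.int64(323)), (152, np.int64(306), np.int64(323)), (158, np.int64(305), np.int64(325)), (164, np.int64(307), np.int64(325))]
w5 [(160, np.int64(306), np.int64(329)), (165, np.int64(305), np.int64(331)), (170, np.int64(305), np.int64(331)), (175, np.int64(305), np.int64(330)), (180, np.int64(305), np.int64(330)), (185, np.int64(303), np.int64(330)), (190, np.int64(303), np.int64(331)), (195, np.int64(302), np.int64(331)), (200, np.int64(303), np.int64(331)), (205, np.int64(303), np.int64(331)), (210, np.int64(305), np.int64(330))]
w6 [(160, np.int64(306), np.int64(329)), (165, np.int64(305), np.int64(331)), (170, np.int64(305), np.int64(331)), (175, np.int64(305), np.int64(330)), (180, np.int64(305), np.int64(331)), (185, np.int64(303), np.int64(330)), (190, np.int64(303), np.int64(330)), (195, np.int64(299), np.int64(331)), (200, np.int64(303), np.int64(331)), (205, np.int64(303), np.int64(331)), (210, np.int64(305), np.int64(331))]
[[315.44976049 233.18400849]]
```

Emit:
carry_out(motion=[[[0,0,0],[0,0,-2.5],1],[[0,0,0],[0,0,-2.5],1],[[0,0,0],[0,0,0],1],[[0,0,0],[0,0,0],1],[[0,0,0],[0,0,0],1]])

```text
t: 14.9
position: [0.6156, 0.1642, 0.1627]
ee_rot: [0.512, 0.859, 0.0, 0.0]
contact_force: [-1.4, 0.1, -4.3]
opening: 0.0176
grip_force: 30.2
```

```bash
python3 - <<'E'
from lib import *
go((.6149,.1654,.1617),13.5); s=manip.get_state(); print(s["contact_force"],s["torque"],s["tau"][6])
c=load("w1.npz")
# sill front edge and ends: bright->wood transitions in w1 along columns
hs=cv2.cvtColor(c["image"],cv2.COLOR_BGR2HSV)[...,1].astype(int)
P=[]
for u in range(360,470,5):
    v=[v for v in range(170,215) if hs[v,u]<55][-1] if any(hs[170:215,u]<55) else None
    if v: P.append(onz(c,(u,v+.5),.02)[:2])
P=np.array(P); f=np.polyfit(P[:,1],P[:,0],1); print("front edge yaw",-np.degrees(np.arctan(f[0])),np.abs(np.polyval(f,P[:,1])-P[:,0]).max())
E
```

```text
pos [0.6156 0.1642 0.1627] yaw 118.37 shift mm [ 1.4 -0.   1. ] turn about tool z 104.87
tilt vec [ 1.e-04  0.e+00 -1.e+00] q7 -0.281
[-1.39415667  0.12611266 -4.2725177 ] [ 0.10648518  0.35635468 -0.30676116] 0.3716369904577732
front edge yaw 3.136614321611144 0.0009864920569372937
```

Emit:
carry_out(motion=[[[0,0,0],[0,0,-2],1],[[0,0,0],[0,0,-2],1],[[0,0,0],[0,0,0],1],[[0,0,0],[0,0,0],1],[[0,0,0],[0,0,0],1]])

```text
t: 15.32
position: [0.6156, 0.1643, 0.1628]
ee_rot: [0.482, 0.876, 0.0, 0.0]
contact_force: [-1.4, -0.1, -4.4]
opening: 0.0178
grip_force: 30.4
```

```bash
python3 - <<'E'
from lib import *
go((.6149,.1654,.1617),13.5); s=manip.get_state(); print(s["contact_force"],s["torque"],s["tau"][6])
c=snap("wrist"); g=c["image"].max(2)
print([(v,*(np.where(g[v,290:350]<50)[0][[0,-1]]+290)) for v in range(160,215,5)])
E
```

```text
pos [0.6156 0.1643 0.1628] yaw 122.39 shift mm [1.3 0.  1.1] turn about tool z 108.89
tilt vec [ 1.e-04  1.e-04 -1.e+00] q7 -0.219
[-1.35090332 -0.1215894  -4.42090769] [ 0.00892719  0.12164443 -0.4706893 ] 0.48076942563056946
[(160, np.int64(308), np.int64(330)), (165, np.int64(307), np.int64(333)), (170, np.int64(307), np.int64(333)), (175, np.int64(306), np.int64(332)), (180, np.int64(306), np.int64(332)), (185, np.int64(305), np.int64(332)), (190, np.int64(303), np.int64(331)), (195, np.int64(302), np.int64(332)), (200, np.int64(304), np.int64(332)), (205, np.int64(305), np.int64(331)), (210, np.int64(305), np.int64(331))]
```

Torque has risen to 0.47 N m, so the stem is at its stop. The key can stay standing on the stem: I'll use bay0 and bay1, which keep the gripper clear of it. Back off within the play, release and rise.

Emit:
carry_out(motion=[[[0,0,0],[0,0,5],1],[[0,0,0],[0,0,5],1],[[0,0,0.0008],[0,0,3],1],[[0,0,0],[0,0,0],1],[[0,0,0],[0,0,0],-1],[[0,0,0],[0,0,0],-1],[[0,0,0],[0,0,0],-1],[[0,0,0],[0,0,0],-1],[[0,0,0],[0,0,0],-1],[[0,0,0],[0,0,0],-1]])

```text
t: 16.2
position: [0.6156, 0.1643, 0.1619]
ee_rot: [0.577, 0.817, 0.0, -0.0]
contact_force: [0.2, -0.4, -0.9]
opening: 0.0543
grip_force: 0.0
```

Emit:
carry_out(motion=[[[0,0,0],[0,0,0],-1],[[0,0,-0.01],[0,0,0],-1],[[0,0,-0.02],[0,0,0],-1],[[0,0,-0.02],[0,0,0],-1],[[0,0,-0.02],[0,0,0],-1],[[0,0,-0.03],[0,0,0],-1],[[0,0,-0.03],[0,0,0],-1],[[0,0,-0.03],[0,0,0],-1],[[0,0,0],[0,0,0],-1]])

```text
t: 16.95
position: [0.6168, 0.1658, 0.3286]
ee_rot: [0.577, 0.817, 0.003, 0.002]
contact_force: [0.6, -0.3, 0.2]
opening: 0.0941
grip_force: 0.0
```

```bash
python3 - <<'E'
from lib import *
go((.46,.24,.32),180); s=manip.get_state(); print(np.round(s["qpos"],2))
a=snap("side","s4.png")["image"]; b=snap("wrist","w7.png")["image"]
m=np.zeros((400,800,3),np.uint8); m[:,:320]=cv2.resize(a[160:260,270:350],(320,400),interpolation=cv2.INTER_CUBIC); m[:300,320:]=cv2.resize(b,(480,300),interpolation=cv2.INTER_AREA)
cv2.imwrite("pics/c7.png",m)
E
```

```text
pos [0.6168 0.1658 0.3286] yaw 109.51 shift mm [ 122.3 -123.1    7.7] turn about tool z -70.49
tilt vec [ 0.0068  0.0023 -1.    ] q7 -0.322
[ 0.35  0.44 -1.01  1.48  0.37  1.42 -0.32]
```

View pics/c7.png

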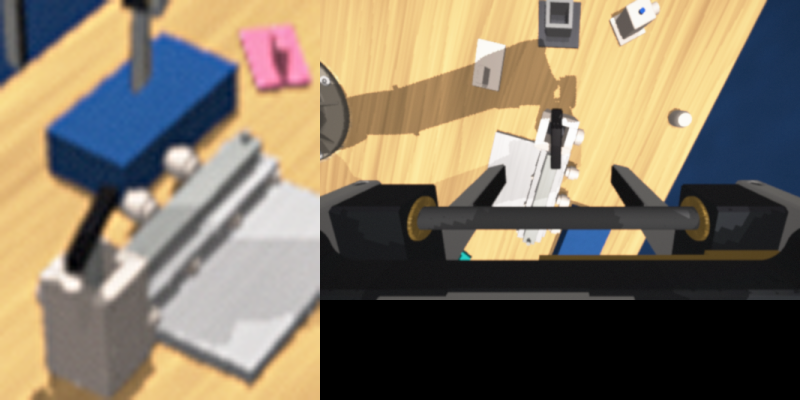

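The key stands upright on the stem (left panel (90,240)) and the clamp bar is raised. Next, hover over the left plate.

Emit:
carry_out(motion=[[[0.0117,-0.029,0],[0,0,0],-1],[[0.0117,-0.029,0],[0,0,0],-1],[[0.0117,-0.029,0],[0,0,0],-1],[[0.0117,-0.029,0],[0,0,0],-1],[[0.0117,-0.029,0],[0,0,0],-1],[[0.0117,-0.029,0],[0,0,0],-1],[[0,0,0.03],[0,0,4.8],-1],[[0,0,0.03],[0,0,4.8],-1],[[0,0,0.03],[0,0,4.8],-1],[[0,0,0.03],[0,0,0],-1]])

```text
t: 17.88
position: [0.4275, 0.1717, 0.2004]
ee_rot: [0.677, 0.736, -0.0, 0.001]
contact_force: [0.6, -0.9, -0.5]
opening: 0.094
grip_force: 0.0
```

Emit:
carry_out(motion=[[[0,0,0.03],[0,0,0],-1],[[0,0,0.03],[0,0,0],-1],[[0,0,0],[0,0,0],-1],[[0,0,0],[0,0,0],-1],[[0,0,0],[0,0,0],-1]])

```text
t: 18.3
position: [0.4283, 0.1729, 0.1431]
ee_rot: [0.675, 0.738, 0.0, -0.0]
contact_force: [1.4, 1.0, 0.0]
opening: 0.094
grip_force: 0.0
```

```bash
cat >> lib.py <<'E'
def plate(c,guess,z=.01):
    p=proj(c,[guess[0],guess[1],z])[0]; k=75; x0,y0=max(0,int(p[0])-k),max(0,int(p[1])-k)
    u=up(c["image"],x0,y0,x0+2*k,y0+2*k,4); hs=cv2.cvtColor(u,cv2.COLOR_BGR2HSV)
    lo,hi=np.percentile(hs[...,1],[2,90]); return x0,y0,u,hs
E
python3 - <<'E'
from lib import *
c=snap("wrist","w8.png"); x0,y0,u,hs=plate(c,(.424,.241)); print(x0,y0)
m=(hs[...,1]<60); cnt=blob(m,(300,300)); print(rect(c,cnt,.01,x0,y0,4)); cv2.imwrite("pics/c8.png",u)
go((.426,.217,.15),95)
E
```

```text
242 54
(array([425. , 244.7]), array([ 60.6, 100.2]), 6.8)
pos [0.4287 0.1729 0.1435] yaw 95.1 shift mm [44.2  1.2 -6.5] turn about tool z 0.1
tilt vec [ 1.6e-03  5.0e-04 -1.0e+00] q7 -0.725
```

View pics/c8.png

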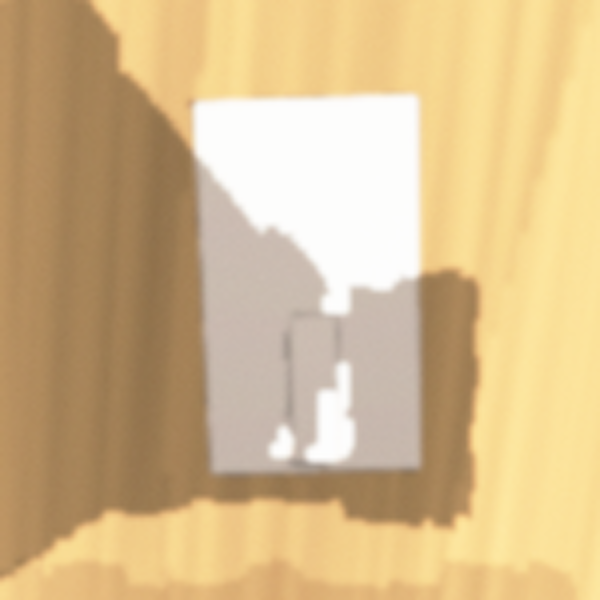

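The plate measures 60.6 x 100.2 mm, matching its given size. Its corners are at crop (195,100), (418,95), (418,470) and (212,470), with the rib at the lower end (290..340, 313..465).

```bash
python3 - <<'E'
from lib import *
c=load("w8.npz"); f=lambda p,z: onz(c,(242+(p[0]+.5)/4-.5,54+(p[1]+.5)/4-.5),z)
q=[f(p,.01)[:2] for p in ((193,99),(419,94),(421,470),(211,473))]; q=np.array(q)
print(q.round(4),q.mean(0)); a=(q[0]+q[1]-q[2]-q[3])/2; print(np.linalg.norm(a),np.degrees(np.arctan2(a[1],a[0])))
print("rib top ends",f((316,314),.05),f((316,464),.05))
go((.4278,.2209,.030),96.6)
E
```

```text
[[0.3896 0.2909]
 [0.449  0.2975]
 [0.4609 0.1982]
 [0.4015 0.192 ]] [0.42525383 0.24465081]
0.09983606553822529 96.84218784127985
rib top ends [0.42672007 0.23858311 0.05      ] [0.4300905  0.20238608 0.05      ]
pos [0.4287 0.1729 0.1435] yaw 95.1 shift mm [ 47.9   3.1 113.5] turn about tool z -1.5
tilt vec [ 1.6e-03  5.0e-04 -1.0e+00] q7 -0.725
```

Emit:
carry_out(motion=[[[0.0238,0.0017,0],[0,0,0],-1],[[0.0239,0.0017,0],[0,0,-1.7],-1],[[0,0,0.028],[0,0,0],-1],[[0,0,0.028],[0,0,0],-1],[[0,0,0.028],[0,0,0],-1],[[0,0,0.02],[0,0,0],-1],[[0,0,0.0095],[0,0,0],-1],[[0,0,0],[0,0,0],-1],[[0,0,0],[0,0,0],1],[[0,0,0],[0,0,0],1]])

```text
t: 19.18
position: [0.4283, 0.2207, 0.0301]
ee_rot: [0.664, 0.748, 0.001, 0.001]
contact_force: [0.6, 1.0, -0.2]
opening: 0.0838
grip_force: 0.0
```

Emit:
carry_out(motion=[[[0,0,0],[0,0,0],1],[[0,0,0],[0,0,0],1],[[0,0,0],[0,0,0],1],[[0,0,0],[0,0,0],1],[[0,0,0],[0,0,0],1],[[0,0,0],[0,0,0],1],[[0,0,0],[0,0,0],1],[[0,0,0],[0,0,0],1],[[0,0,0],[0,0,0],1],[[0,0,0],[0,0,0],1]])

```text
t: 20.02
position: [0.4272, 0.2203, 0.0284]
ee_rot: [0.664, 0.748, 0.0, -0.0]
contact_force: [-0.8, -0.3, -0.3]
opening: 0.0175
grip_force: 0.0
```

Emit:
carry_out(motion=[[[0,0,0],[0,0,0],1],[[0,0,0],[0,0,0],1],[[0,0,0],[0,0,0],1]])

```text
t: 20.27
position: [0.4271, 0.2202, 0.0284]
ee_rot: [0.664, 0.748, -0.0, -0.0]
contact_force: [-0.4, -0.2, -1.9]
opening: 0.0116
grip_force: 30.0
```

```bash
python3 - <<'E'
from lib import *
# fixture pose from w1 (sill corners/edges at z=.02): print saturation edges of sill left & right ends
go((.4281,.2207,.030),96.8)
c=load("w1.npz"); hs=cv2.cvtColor(c["image"],cv2.COLOR_BGR2HSV)[...,1].astype(float)
def edge(line,lo,hi):  # subpixel crossing of the mid level
    r=hs[line,lo:hi] if True else 0
F=[]
for u in np.arange(365,465,4):
    r=hs[185:215,u]; i=np.where((r[:-1]<60)&(r[1:]>=60))[0]
    if len(i): i=i[-1]; F.append(onz(c,(u,185+i+(60-r[i])/(r[i+1]-r[i])),.02)[:2])
def side(lo,hi,rising,vs):
    S=[]
    for v in vs:
        r=hs[v,lo:hi]; 
        i=np.where((r[:-1]<60)&(r[1:]>=60))[0] if rising else np.where((r[:-1]>=60)&(r[1:]<60))[0]
        if len(i): i=i[-1] if rising else i[0]; S.append(onz(c,(lo+i+(60-r[i])/(r[i+1]-r[i]),v),.02)[:2])
    return np.array(S)
F=np.array(F); L=side(330,365,False,range(162,192,3)); Rr=side(455,500,True,range(150,190,4))
for n,S in (("front",F),("left",L),("right",Rr)):
    m=S.mean(0); d=np.linalg.svd(S-m)[2][0]; print(n,len(S),m.round(4),"dir",np.degrees(np.arctan2(d[1],d[0])).round(2),"resid",np.abs((S-m)@[-d[1],d[0]]).max().round(4))
E
```

```text
pos [0.4271 0.2202 0.0284] yaw 96.8 shift mm [ 0.4  1.  -1.6] turn about tool z -0.0
tilt vec [-1.e-04  0.e+00 -1.e+00] q7 -1.017
front 25 [ 0.4908 -0.016 ] dir -86.78 resid 0.0003
left 10 [0.5336 0.1127] dir -176.53 resid 0.0004
right 10 [ 0.5477 -0.1284] dir -176.66 resid 0.0002
```

The fixture edges give yaw 3.3° and width 241.5 mm, matching the given size. Its origin is about (0.605, -0.004). Lift the plate, carry it in front of bay1 and turn it.

Emit:
carry_out(motion=[[[0,0,-0.01],[0,0,0],1],[[0,0,-0.03],[0,0,0],1],[[0,0,-0.03],[0,0,0],1],[[0,0,-0.03],[0,0,0],1],[[0,0,-0.02],[0,0,0],1],[[-0.0298,0.0071,0],[0,0,0],1],[[-0.0298,0.0071,0],[0,0,0],1],[[-0.0298,0.0071,0],[0,0,0],1],[[-0.0298,0.0071,0],[0,0,0],1],[[-0.0298,0.0071,0],[0,0,0],1]])

```text
t: 21.1
position: [0.4802, 0.075, 0.1492]
ee_rot: [0.664, 0.748, 0.0, 0.0]
contact_force: [0.9, 0.6, -0.9]
opening: 0.012
grip_force: 30.0
```

Emit:
carry_out(motion=[[[-0.0298,0.0071,0],[0,0,0],1],[[-0.0298,0.0071,0],[0,0,0],1],[[-0.0298,0.0071,0],[0,0,0],1],[[0,0,0],[0,0,6.7],1],[[0,0,0],[0,0,6.7],1],[[0,0,0],[0,0,6.7],1],[[0,0,0],[0,0,6.7],1],[[0,0,0],[0,0,6.7],1],[[0,0,0],[0,0,6.7],1],[[0,0,0],[0,0,6.7],1]])

```text
t: 21.93
position: [0.5117, -0.0095, 0.1491]
ee_rot: [0.908, 0.419, 0.0, -0.0]
contact_force: [0.9, 0.4, -1.6]
opening: 0.0118
grip_force: 30.0
```

Emit:
carry_out(motion=[[[0,0,0],[0,0,6.7],1],[[0,0,0],[0,0,6.7],1],[[0,0,0],[0,0,6.7],1],[[0,0,0],[0,0,6.7],1],[[0,0,0],[0,0,6.7],1],[[0,0,0],[0,0,6.7],1],[[0,0,0],[0,0,6.4],1],[[0,0,0],[0,0,0],1],[[0,0,0],[0,0,0],1]])

```text
t: 22.68
position: [0.5117, -0.0095, 0.1489]
ee_rot: [1.0, 0.031, 0.0, -0.0]
contact_force: [-0.6, -0.1, -1.2]
opening: 0.0115
grip_force: 30.0
```

```bash
python3 - <<'E'
from lib import *
go((.5115,-.0095,.0494),3.3); s=manip.get_state(); print(np.round(s["qpos"],2),s["opening"])
c=snap("wrist","w9.png"); cv2.imwrite("pics/c9.png",up(c["image"],160,20,480,220,2))
for y in (-76,0,76): print(y,[proj(c,np.array([.6053,-.0041,0])+np.array([.99834*x-.05756*Y,.05756*x+.99834*Y,z*1000])/1000)[0].round(1).tolist() for x,Y,z in ((0,y-31.5,.0445),(0,y+31.5,.0445),(60,y,.0445))])
E
```

```text
pos [ 0.5117 -0.0095  0.1489] yaw 3.52 shift mm [-0.3 -0.  99.5] turn about tool z 0.22
tilt vec [ 3.e-04  1.e-04 -1.e+00] q7 -1.81
[ 0.46  0.28 -0.66  1.99  0.21  0.94 -1.81] 0.011533091774243455
-76 [[427.7, 104.1], [363.6, 103.7], [400.0, 36.5]]
0 [[350.4, 103.7], [286.3, 103.3], [318.7, 36.1]]
76 [[273.0, 103.3], [208.9, 103.0], [237.3, 35.7]]
```

View pics/c9.png

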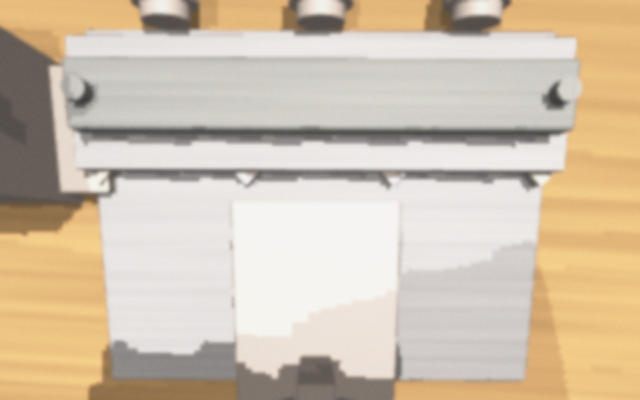

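Alignment is clear in this view. Noses are at crop (98,178), (247,180), (392,180) and (540,180), so the middle slot centre is x≈319.6. The held plate's front edge spans 233..400, centre 316.5. Corrected for depth, the plate must go about 1.6 mm toward -y.

Emit:
carry_out(motion=[[[0,0.0016,0.02],[0,0,0],1],[[0,0,0.025],[0,0,0],1],[[0,0,0.025],[0,0,0],1],[[0,0,0.018],[0,0,0],1],[[0,0,0.006],[0,0,0],1],[[0,0,0.003],[0,0,0],1],[[0,0,0],[0,0,0],1],[[0,0,0],[0,0,0],1],[[0,0,0],[0,0,0],1]])

```text
t: 23.48
position: [0.5126, -0.0114, 0.0525]
ee_rot: [1.0, 0.029, 0.001, 0.0]
contact_force: [-0.3, -0.5, -0.6]
opening: 0.0113
grip_force: 30.0
```

```bash
python3 - <<'E'
from lib import *
go((.5115,-.0110,.0490),3.3); s=manip.get_state(); print(s["contact_force"],s["torque"])
c=snap("wrist","w10.png"); cv2.imwrite("pics/c10.png",up(c["image"],200,20,440,200,3))
E
```

```text
pos [ 0.5126 -0.0114  0.0525] yaw 3.32 shift mm [-1.1 -0.5  3.5] turn about tool z 0.02
tilt vec [ 1.6e-03 -1.0e-04 -1.0e+00] q7 -1.924
[-0.2882602  -0.51684963 -0.63758646] [ 0.02407135  0.07803277 -0.04127953]
```

View pics/c10.png

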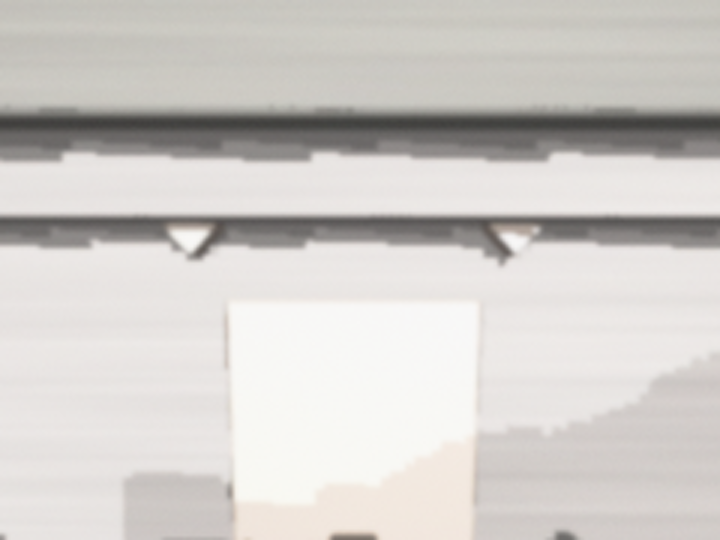

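Well centred: nose tips at crop x 191 and 515 (mid 353), and the plate's front edge spans 228..478 (mid 353) and is symmetric. Lower 3.3 mm, then slide in.

Emit:
carry_out(motion=[[[0,0,0.0033],[0,0,0],1],[[0,0,0],[0,0,0],1],[[0,0,0],[0,0,0],1],[[0,0,0],[0,0,0],1]])

```text
t: 23.87
position: [0.5122, -0.0114, 0.0483]
ee_rot: [1.0, 0.029, 0.0, 0.0]
contact_force: [1.4, -0.5, 1.1]
opening: 0.0117
grip_force: 30.0
```

Emit:
carry_out(motion=[[[0.006,0,0],[0,0,0],1],[[0.006,0,0],[0,0,0],1],[[0.006,0,0],[0,0,0],1],[[0.006,0,0],[0,0,0],1],[[0.006,0,0],[0,0,0],1],[[0,0,0],[0,0,0],1],[[0,0,0],[0,0,0],1]])

```text
t: 24.45
position: [0.5421, -0.0096, 0.0483]
ee_rot: [1.0, 0.029, -0.0, 0.0]
contact_force: [-0.4, -0.0, 3.5]
opening: 0.0117
grip_force: 30.0
```

Emit:
carry_out(motion=[[[0.005,0,0],[0,0,0],1],[[0.005,0,0],[0,0,0],1],[[0.005,0,0],[0,0,0],1],[[0.005,0,0],[0,0,0],1],[[0.005,0,0],[0,0,0],1],[[0,0,0],[0,0,0],1],[[0,0,0],[0,0,0],1]])

```text
t: 25.03
position: [0.5669, -0.0082, 0.0483]
ee_rot: [1.0, 0.029, -0.0, 0.0]
contact_force: [-1.6, -0.4, 6.3]
opening: 0.0118
grip_force: 30.0
```

Emit:
carry_out(motion=[[[0.003,0,0],[0,0,0],1],[[0.003,0,0],[0,0,0],1],[[0,0,0],[0,0,0],1],[[0,0,0],[0,0,0],1]])

```text
t: 25.37
position: [0.5724, -0.0079, 0.0483]
ee_rot: [1.0, 0.029, -0.001, 0.0]
contact_force: [-4.3, -0.9, 8.2]
opening: 0.0115
grip_force: 30.0
```

Emit:
carry_out(motion=[[[0.002,0,-0.0003],[0,0,0],1],[[0.002,0,-0.0003],[0,0,0],1],[[0,0,0],[0,0,0],1],[[0,0,0],[0,0,0],1]])

```text
t: 25.7
position: [0.5747, -0.0079, 0.0483]
ee_rot: [1.0, 0.029, -0.002, 0.0]
contact_force: [-14.3, -0.2, 11.5]
opening: 0.0115
grip_force: 30.0
```

Emit:
carry_out(motion=[[[0.002,0,0],[0,0,0],1],[[0.001,0,0],[0,0,0],1],[[0,0,0],[0,0,0],1],[[0,0,0],[0,0,0],1]])

```text
t: 26.03
position: [0.5756, -0.0079, 0.0481]
ee_rot: [1.0, 0.029, -0.004, 0.001]
contact_force: [-26.4, -1.9, 23.0]
opening: 0.0115
grip_force: 30.0
```

Home: the force climbed to 26 N at the back wall. Relax the push, release and rise.

Emit:
carry_out(motion=[[[-0.0025,0,-0.0015],[0,0,0],1],[[0,0,0],[0,0,0],-1],[[0,0,0],[0,0,0],-1],[[0,0,0],[0,0,0],-1],[[0,0,0],[0,0,0],-1],[[0,0,0],[0,0,0],-1],[[0,0,0],[0,0,0],-1],[[0,0,-0.02],[0,0,0],-1],[[0,0,-0.03],[0,0,0],-1],[[0,0,-0.04],[0,0,0],-1]])

```text
t: 26.87
position: [0.5757, -0.0076, 0.1392]
ee_rot: [1.0, 0.029, -0.002, -0.0]
contact_force: [1.4, -0.5, -0.2]
opening: 0.0683
grip_force: 0.0
```

Emit:
carry_out(motion=[[[-0.02,0.02,-0.04],[0,0,0],-1],[[-0.02,0.03,-0.03],[0,0,0],-1],[[0,0,0],[0,0,0],-1],[[0,0,0],[0,0,0],-1]])

```text
t: 27.2
position: [0.5454, -0.0551, 0.2025]
ee_rot: [1.0, 0.027, 0.001, 0.001]
contact_force: [-0.7, 0.6, -0.5]
opening: 0.0928
grip_force: 0.0
```

```bash
python3 - <<'E'
from lib import *
s=manip.get_state(); print(np.round(s["qpos"],2))
c=snap("wrist","w11.png"); cv2.imwrite("pics/c11.png",c["image"])
t=snap("top","t3.png"); hs=cv2.cvtColor(up(t["image"],380,170,440,225,6),cv2.COLOR_BGR2HSV)
m=(hs[...,1]<60)&(hs[...,2]>120); cnt=blob(m,(170,175)); print(rect(t,cnt,.01,380,170,6))
go((.59,-.324+.06,.25),93)
E
```

```text
[ 0.53  0.27 -0.64  1.86  0.19  1.07 -1.7 ]
(array([ 589.4, -325.9]), array([103.6,  64.2]), 81.5)
pos [ 0.545  -0.053   0.2005] yaw 3.29 shift mm [ 32.8 213.2 -49.5] turn about tool z -89.71
tilt vec [-1.e-04  1.e-04 -1.e+00] q7 -1.705
```

View pics/c11.png

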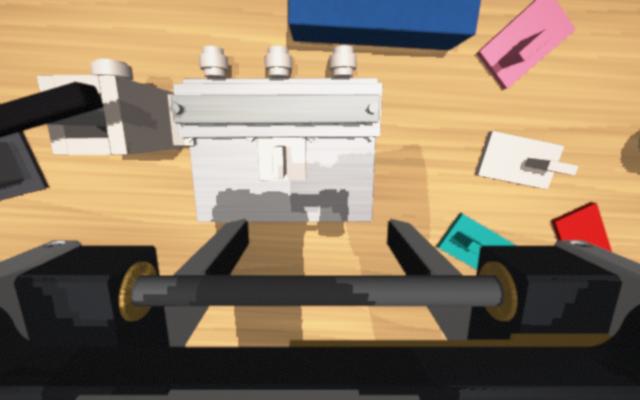

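The wrist view shows the first plate home in the middle slot: slab and rib at (283,158), noses on both sides at (255,140) and (306,140). The second white plate is at (520,160), with turquoise (475,240), pink (530,40) and red (585,225) near it. That was my last picture, so from here I work numerically. Hover over the second plate.

Emit:
carry_out(motion=[[[0.0015,0.034,0],[0,0,0],-1],[[0.0015,0.034,0],[0,0,0],-1],[[0.0015,0.034,0],[0,0,0],-1],[[0.0015,0.034,0],[0,0,0],-1],[[0.0015,0.034,0],[0,0,0],-1],[[0.0015,0.034,0],[0,0,0],0],[[0.0015,0.034,0],[0,0,0],0],[[0.0015,0.034,0],[0,0,0],0],[[0.0015,0.034,0],[0,0,0],0],[[0.0015,0.034,0],[0,0,0],0]])

```text
t: 28.13
position: [0.5801, -0.3921, 0.1989]
ee_rot: [1.0, 0.03, -0.001, -0.001]
contact_force: [0.4, -0.2, 0.2]
opening: 0.0637
grip_force: 0.0
```

Emit:
carry_out(motion=[[[0,0,0],[0,0,-7.1],0],[[0,0,0],[0,0,-7.1],0],[[0,0,0],[0,0,-7.1],0],[[0,0,0],[0,0,-7.1],0],[[0,0,0],[0,0,-7.1],0],[[0,0,0],[0,0,-7.1],0],[[0,0,0],[0,0,-7.1],0],[[0,0,0],[0,0,-7.1],0],[[0,0,0],[0,0,-7.1],0],[[0,0,0],[0,0,-7.1],0]])

```text
t: 28.97
position: [0.5803, -0.3903, 0.199]
ee_rot: [0.795, 0.607, 0.0, -0.001]
contact_force: [0.3, 0.4, -0.5]
opening: 0.047
grip_force: 0.0
```

Emit:
carry_out(motion=[[[0,0,0.025],[0,0,-7.1],0],[[0,0,0.025],[0,0,0],0],[[0,0,0],[0,0,0],0],[[0,0,0],[0,0,0],0],[[0,0,0],[0,0,0],0]])

```text
t: 29.38
position: [0.5804, -0.3911, 0.1513]
ee_rot: [0.758, 0.652, 0.0, -0.0]
contact_force: [-0.2, 0.3, 0.4]
opening: 0.047
grip_force: 0.0
```

```bash
python3 - <<'E'
from lib import *
s=manip.get_state(); print(np.round(s["qpos"],2),s["opening"])
c=snap("wrist","w12.png"); p=proj(c,[.5894,-.3259,.01])[0]; print(p)
x0,y0=int(p[0])-75,max(0,int(p[1])-75); u=up(c["image"],x0,y0,x0+150,y0+150,4); hs=cv2.cvtColor(u,cv2.COLOR_BGR2HSV)
for th in (50,60,70):
    m=hs[...,1]<th; cnt=blob(m,((p[0]-x0)*4,(p[1]-y0)*4)); print(rect(c,cnt,.01,x0,y0,4), cnt[:,0].min(0),cnt[:,0].max(0), cv2.contourArea(cnt))
ap=cv2.approxPolyDP(cv2.convexHull(cnt),12,True)[:,0]; print(ap.tolist())
print(np.array([onz(c,((q[0]+.5)/4-.5+x0,(q[1]+.5)/4-.5+y0),.01)[:2] for q in ap]).round(4).tolist())
g=cv2.cvtColor(u,cv2.COLOR_BGR2GRAY); print(cv2.resize(g,(40,40),interpolation=cv2.INTER_AREA)[4:36,8:32])
go((.5859,-.3496,.030),81.5)
E
```

```text
[ 1.01  0.61 -0.75  1.55  0.44  1.16  0.02] 0.04702129933839282
[315.71399814 132.15899891]
(array([ 590. , -325.4]), array([99.5, 60.4]), 82.0) [194 113] [414 474] 74842.5
(array([ 590. , -325.4]), array([100. ,  60.9]), 81.9) [194 112] [414 476] 76009.0
(array([ 589.9, -325.5]), array([100.5,  61.2]), 82.0) [193 112] [415 477] 77125.5
[[411, 113], [408, 471], [210, 476], [194, 116]]
[[0.6257, -0.2805], [0.6122, -0.378], [0.5546, -0.3709], [0.567, -0.2724]]
[[230 225 223 224 225 227 218 218 220 227 225 223 212 217 225 220 217 212
  212 221 223 224 229 226]
 [230 226 223 225 224 228 220 218 219 227 226 224 214 214 225 221 217 214
  211 220 223 223 229 227]
 [230 227 223 225 224 228 221 218 219 226 226 224 216 213 225 222 218 215
  211 219 223 223 229 228]
 [186 207 217 225 224 236 230 225 229 233 231 233 230 223 231 231 227 225
  228 226 224 222 229 229]
 [151 152 158 180 198 247 253 253 253 253 253 253 253 253 253 253 253 253
  253 238 223 222 228 229]
 [151 150 142 142 146 223 253 253 253 253 253 253 253 253 253 253 253 253
  253 236 220 222 227 229]
 [151 151 144 141 144 210 253 2
[... 2032 characters left out ...]
86 184 185 180 191 193 187 187
  186 153 142 181 219 211]
 [148 148 143 147 150 151 171 171 175 175 172 169 162 170 173 172 165 165
  166 147 143 193 220 211]
 [147 148 144 145 150 147 140 137 145 146 139 143 143 144 141 140 135 138
  141 141 143 194 221 213]
 [147 147 144 143 154 151 144 141 147 146 138 142 142 148 145 141 135 136
  141 141 144 191 222 214]
 [146 147 152 174 213 213 207 193 149 148 139 141 144 195 207 194 153 149
  145 140 145 206 223 216]
 [190 197 213 222 229 229 225 217 191 197 190 177 195 220 224 221 216 209
  201 173 190 222 224 218]]
pos [ 0.5806 -0.3914  0.1519] yaw 81.39 shift mm [ 42.1  -1.2 121.9] turn about tool z -0.11
tilt vec [ 0.0011 -0.     -1.    ] q7 0.018
```

The second plate is at (0.590, -0.325), yaw about 82.2°, size 100 x 60.9 mm, with the rib at the near end. Descend and grasp.

Emit:
carry_out(motion=[[[0.0213,0,0],[0,0,-0.8],0],[[0.0213,0,0],[0,0,0],0],[[0,0,0.03],[0,0,0],0],[[0,0,0.03],[0,0,0],0],[[0,0,0.03],[0,0,0],0],[[0,0,0.02],[0,0,0],0],[[0,0,0.0115],[0,0,0],0],[[0,0,0],[0,0,0],0],[[0,0,0],[0,0,0],1],[[0,0,0],[0,0,0],1]])

```text
t: 30.27
position: [0.5869, -0.3499, 0.0313]
ee_rot: [0.754, 0.657, 0.0, 0.001]
contact_force: [-0.0, 0.6, 1.1]
opening: 0.0372
grip_force: 0.0
```

Emit:
carry_out(motion=[[[0,0,0],[0,0,0],1],[[0,0,0],[0,0,0],1],[[0,0,0],[0,0,0],1],[[0,0,0],[0,0,0],1],[[0,0,0],[0,0,0],1],[[0,0,0],[0,0,0],1],[[0,0,0],[0,0,0],1],[[0,0,0],[0,0,0],1]])

```text
t: 30.93
position: [0.5858, -0.3498, 0.0299]
ee_rot: [0.754, 0.657, -0.0, 0.0]
contact_force: [-2.6, -0.9, 5.7]
opening: 0.0116
grip_force: 30.0
```

```bash
python3 - <<'E'
from lib import *
s=manip.get_state(); print(s["opening"],s["grip_force"],s["contact_force"])
# bay0 pre-insert: fixture origin corrected; rib (TCP) at x=-94,y=-76
o=np.array([.6045,-.0058]); ex=np.array([.99834,.05756]); ey=np.array([-ex[1],ex[0]])
b=o-.094*ex-.076*ey; print(b); go((b[0],b[1],.149),3.32)
E
```

```text
0.011566285268797731 30.000720620155334 [-2.6011172  -0.89034498  5.70464489]
[ 0.5150306  -0.08708448]
pos [ 0.5858 -0.3498  0.0299] yaw 82.19 shift mm [ 250.7 -105.8 -119.2] turn about tool z 78.87
tilt vec [ 3.e-04 -4.e-04 -1.e+00] q7 -0.108
```

Emit:
carry_out(motion=[[[0,0,-0.01],[0,0,0],1],[[0,0,-0.03],[0,0,0],1],[[0,0,-0.03],[0,0,0],1],[[0,0,-0.03],[0,0,0],1],[[0,0,-0.02],[0,0,0],1],[[0.0313,-0.0132,0],[0,0,0],1],[[0.0313,-0.0132,0],[0,0,0],1],[[0.0313,-0.0132,0],[0,0,0],1],[[0.0313,-0.0132,0],[0,0,0],1],[[0.0313,-0.0132,0],[0,0,0],1]])

```text
t: 31.77
position: [0.5407, -0.1841, 0.1498]
ee_rot: [0.754, 0.657, -0.0, 0.0]
contact_force: [0.6, -0.8, -1.7]
opening: 0.0116
grip_force: 30.0
```

Emit:
carry_out(motion=[[[0.0313,-0.0132,0],[0,0,0],1],[[0.0313,-0.0132,0],[0,0,0],1],[[0.0313,-0.0132,0],[0,0,0],1],[[0,0,0],[0,0,6.6],1],[[0,0,0],[0,0,6.6],1],[[0,0,0],[0,0,6.6],1],[[0,0,0],[0,0,6.6],1],[[0,0,0],[0,0,6.6],1],[[0,0,0],[0,0,6.6],1],[[0,0,0],[0,0,6.6],1]])

```text
t: 32.6
position: [0.5149, -0.087, 0.1499]
ee_rot: [0.952, 0.306, 0.0, 0.0]
contact_force: [0.4, 0.3, -1.5]
opening: 0.0118
grip_force: 30.0
```

Emit:
carry_out(motion=[[[0,0,0],[0,0,6.6],1],[[0,0,0],[0,0,6.6],1],[[0,0,0],[0,0,6.6],1],[[0,0,0],[0,0,6.6],1],[[0,0,0.02],[0,0,6.3],1],[[0,0,0.02],[0,0,0],1],[[0,0,0.02],[0,0,0],1],[[0,0,0],[0,0,0],1],[[0,0,0],[0,0,0],1],[[0,0,0],[0,0,0],1]])

```text
t: 33.43
position: [0.5156, -0.087, 0.0906]
ee_rot: [1.0, 0.029, 0.0, -0.0]
contact_force: [-0.1, -0.8, -1.4]
opening: 0.0114
grip_force: 30.0
```

```bash
python3 - <<'E'
from lib import *
go((.5155,-.0874,.0535),3.32); s=manip.get_state(); print(s["opening"],np.round(s["qpos"],2))
E
```

```text
pos [ 0.5156 -0.087   0.0906] yaw 3.31 shift mm [-0.2  0.4 37.1] turn about tool z -0.01
tilt vec [ 9.e-04  1.e-04 -1.e+00] q7 -1.724
0.011445015637775242 [ 0.55  0.37 -0.6   2.02  0.28  0.84 -1.72]
```

Emit:
carry_out(motion=[[[0,0.0004,0.015],[0,0,0],1],[[0,0,0.013],[0,0,0],1],[[0,0,0.009],[0,0,0],1],[[0,0,0],[0,0,0],1],[[0,0,0],[0,0,0],1],[[0,0,0],[0,0,0],1]])

```text
t: 33.93
position: [0.5154, -0.0875, 0.0528]
ee_rot: [1.0, 0.029, 0.0, -0.0]
contact_force: [-0.5, -0.5, -1.7]
opening: 0.0114
grip_force: 30.0
```

```bash
python3 - <<'E'
from lib import *
go((.5155,-.0874,.0505),3.32)
a=load("w10.npz")["image"]; c=snap("wrist","w13.png"); b=c["image"]
ga,gb=[cv2.cvtColor(i,cv2.COLOR_BGR2GRAY) for i in (a,b)]
# noses: template from w10 (crop x165-216,y222-255 at 3x, origin 200,20)
for n,(x,y) in {"left":(250,90),"right":(358,90)}.items():
    t=cv2.resize(ga[y:y+18,x:x+26],None,fx=4,fy=4,interpolation=cv2.INTER_CUBIC)
    S=cv2.resize(gb[70:125,x-25:x+51],None,fx=4,fy=4,interpolation=cv2.INTER_CUBIC)
    r=cv2.matchTemplate(S,t,cv2.TM_CCOEFF_NORMED); _,v,_,l=cv2.minMaxLoc(r); print(n,round(v,2),(l[0]/4-25,l[1]/4-20+0+0.0+ (70-y+20)))
for n,g in (("w10",ga),("w13",gb)):
    for v in (125,135,145):
        d=np.diff(g[v,265:375].astype(int)); print(n,v,"edges",265+d[:55].argmax(),265+55+d[55:].argmin(), d[:55].max(),d[55:].min())
E
```

```text
pos [ 0.5154 -0.0875  0.0528] yaw 3.3 shift mm [ 0.1 -0.1  2.3] turn about tool z -0.02
tilt vec [ 4.e-04  1.e-04 -1.e+00] q7 -1.767
left 0.85 (0.25, -2.5)
right 0.86 (-0.75, -2.75)
w10 125 edges 275 359 24 -12
w10 135 edges 275 358 21 -12
w10 145 edges 276 358 12 -14
w13 125 edges 276 373 9 -15
w13 135 edges 276 373 14 -25
w13 145 edges 276 372 26 -13
```

The noses sit within 1 px of where they were for the first plate. Lower and slide in.

Emit:
carry_out(motion=[[[0,0,0.0025],[0,0,0],1],[[0,0,0],[0,0,0],1],[[0,0,0],[0,0,0],1],[[0.006,0,0],[0,0,0],1],[[0.006,0,0],[0,0,0],1],[[0.006,0,0],[0,0,0],1],[[0.006,0,0],[0,0,0],1],[[0.006,0,0],[0,0,0],1],[[0,0,0],[0,0,0],1],[[0,0,0],[0,0,0],1]])

```text
t: 34.82
position: [0.5457, -0.0856, 0.0499]
ee_rot: [1.0, 0.029, 0.0, -0.0]
contact_force: [0.9, 0.4, -0.8]
opening: 0.0114
grip_force: 30.0
```

Emit:
carry_out(motion=[[[0.005,0,0],[0,0,0],1],[[0.005,0,0],[0,0,0],1],[[0.005,0,0],[0,0,0],1],[[0.005,0,0],[0,0,0],1],[[0.005,0,0],[0,0,0],1],[[0,0,0],[0,0,0],1],[[0,0,0],[0,0,0],1]])

```text
t: 35.4
position: [0.5706, -0.0843, 0.0499]
ee_rot: [1.0, 0.029, 0.0, -0.0]
contact_force: [-0.3, -0.2, -0.9]
opening: 0.0117
grip_force: 30.0
```

Emit:
carry_out(motion=[[[0.002,0,0],[0,0,0],1],[[0.002,0,0],[0,0,0],1],[[0.002,0,0],[0,0,0],1],[[0,0,0],[0,0,0],1],[[0,0,0],[0,0,0],1]])

```text
t: 35.82
position: [0.5762, -0.0841, 0.0499]
ee_rot: [1.0, 0.029, 0.0, -0.0]
contact_force: [0.2, -0.8, -1.1]
opening: 0.0115
grip_force: 30.0
```

Emit:
carry_out(motion=[[[0.002,0,0],[0,0,0],1],[[0.002,0,0],[0,0,0],1],[[0,0,0],[0,0,0],1],[[0,0,0],[0,0,0],1]])

```text
t: 36.15
position: [0.5793, -0.084, 0.0498]
ee_rot: [1.0, 0.029, -0.001, 0.0]
contact_force: [-7.8, -0.1, 8.5]
opening: 0.0116
grip_force: 30.0
```

Emit:
carry_out(motion=[[[0.002,0,0],[0,0,0],1],[[0,0,0],[0,0,0],1],[[0,0,0],[0,0,0],1]])

```text
t: 36.4
position: [0.5794, -0.0841, 0.0498]
ee_rot: [1.0, 0.029, -0.003, 0.0]
contact_force: [-20.7, -0.7, 21.4]
opening: 0.0115
grip_force: 30.0
```

At the back wall, exactly where predicted. Release, rise, and check the bench from the top camera for any other plate.

Emit:
carry_out(motion=[[[-0.0015,0,-0.001],[0,0,0],1],[[0,0,0],[0,0,0],-1],[[0,0,0],[0,0,0],-1],[[0,0,0],[0,0,0],-1],[[0,0,0],[0,0,0],-1],[[0,0,0],[0,0,0],-1],[[0,0,-0.02],[0,0,0],-1],[[0,0,-0.03],[0,0,0],-1],[[0,0,-0.04],[0,0,0],-1],[[0,0,-0.04],[0,0,0],-1]])

```text
t: 37.23
position: [0.5798, -0.0835, 0.1819]
ee_rot: [1.0, 0.029, -0.001, -0.0]
contact_force: [1.2, -1.1, 0.3]
opening: 0.0684
grip_force: 0.0
```

Emit:
carry_out(motion=[[[-0.04,0,-0.04],[0,0,0],-1],[[-0.03,-0.03,-0.04],[0,0,0],-1],[[0,-0.03,-0.02],[0,0,0],-1],[[0,0,0],[0,0,0],-1],[[0,0,0],[0,0,0],-1],[[0,0,0],[0,0,0],-1]])

```text
t: 37.73
position: [0.5267, -0.0359, 0.2586]
ee_rot: [1.0, 0.029, -0.0, 0.0]
contact_force: [-0.5, -0.3, 0.4]
opening: 0.0944
grip_force: 0.0
```

```bash
python3 - <<'E'
from lib import *
c=snap("wrist","w14.png"); t=snap("top","t4.png")
hs=cv2.cvtColor(t["image"],cv2.COLOR_BGR2HSV); m=((hs[...,1]<50)&(hs[...,2]>110)).astype(np.uint8)
for q in cv2.findContours(m,0,2)[0]:
    if 60<cv2.contourArea(q)<2500:
        x,y,w,h=cv2.boundingRect(q)
        if y>100: print((x,y,w,h),cv2.contourArea(q),onz(t,(x+w/2,y+h/2),.01)[:2].round(3))
# slab back edges in the wrist view: brightness transitions along the slot centre lines, cast on plane z=.03
o=np.array([.6040,-.0058]); ex=np.array([.99834,.05756]); ey=np.array([-ex[1],ex[0]])
hs=cv2.cvtColor(c["image"],cv2.COLOR_BGR2GRAY).astype(int)
for y in (-.076,0):
  for off in (-.02,.02):
    xs=np.arange(-.075,-.03,.002); P=[np.r_[o+x*ex+(y+off)*ey,.03] for x in xs]; p=proj(c,P)
    print(y,off,[int(hs[int(round(b)),int(round(a))]) for a,b in p])
  xs=np.arange(-.04,.0401,.002); p=proj(c,[np.r_[o-.045*ex+(y+k)*ey,.03] for k in xs]); print("  across",[int(hs[int(round(b)),int(round(a))]) for a,b in p])
go((.6156,.1643,.30),109.3); s=manip.get_state(); print(np.round(s["qpos"],2))
E
```

```text
(275, 332, 21, 43) 307.5 [0.039 0.103]
(310, 216, 9, 12) 74.0 [0.5   0.011]
(351, 209, 9, 13) 74.0 [ 0.526 -0.136]
(318, 190, 27, 15) 256.0 [ 0.59  -0.048]
(259, 188, 22, 10) 97.0 [0.602 0.175]
(33, 188, 18, 19) 148.5 [0.569 0.999]
(259, 171, 21, 13) 118.5 [0.658 0.178]
(282, 165, 58, 61) 823.5 [0.595 0.026]
(189, 156, 25, 24) 229.0 [0.688 0.427]
-0.076 -0.02 [220, 221, 221, 223, 225, 224, 222, 221, 221, 221, 208, 223, 234, 236, 236, 236, 236, 237, 240, 247, 248, 248, 247]
-0.076 0.02 [219, 219, 219, 221, 223, 222, 222, 221, 219, 217, 203, 229, 244, 247, 247, 247, 248, 247, 248, 247, 248, 247, 247]
  across [205, 222, 223, 223, 221, 222, 236, 236, 236, 236, 236, 236, 236, 236, 235, 235, 236, 236, 237, 236, 208, 149, 103, 116, 122, 171, 221, 235, 242, 245, 247, 247, 248, 247, 238, 202, 229, 240, 242, 242, 242]
0 -0.02 [218, 217, 215, 219, 219, 218, 217, 217, 215, 213, 201, 222, 235, 245, 248, 248, 248, 248, 248, 248, 248, 248, 248]
0 0.02 [238, 237, 237, 238, 238, 237, 237, 236, 237, 238, 236, 243, 247, 248, 248, 248, 248, 248, 248, 247, 248, 248, 247]
  across [242, 242, 242, 240, 237, 234, 247, 248, 248, 248, 248, 247, 248, 247, 240, 237, 237, 197, 200, 236, 247, 248, 248, 247, 238, 207, 236, 246, 248, 248, 248, 248, 248, 247, 241, 231, 240, 240, 240, 240, 240]
pos [ 0.5265 -0.0363  0.2579] yaw 3.24 shift mm [ 100.2 -195.3  -42.2] turn about tool z -106.06
tilt vec [-1.5e-03  3.0e-04 -1.0e+00] q7 -1.686
[ 0.55  0.19 -0.68  1.83  0.13  1.17 -1.69]
```

Both slabs' rear edges lie at fixture x ≈ -55 mm and are centred, so both are home. There are no other white plates on the bench. Back to the key.

Emit:
carry_out(motion=[[[0,0,-0.02],[0,0,-7.07],-1],[[0,0,-0.02],[0,0,-7.07],-1],[[0,0,0],[0,0,-7.07],-1],[[0,0,0],[0,0,-7.07],-1],[[0,0,0],[0,0,-7.07],-1],[[0,0,0],[0,0,-7.07],-1],[[0,0,0],[0,0,-7.07],-1],[[0,0,0],[0,0,-7.07],-1],[[0,0,0],[0,0,-7.07],-1],[[0,0,0],[0,0,-7.07],-1]])

```text
t: 38.67
position: [0.5266, -0.0362, 0.2978]
ee_rot: [0.797, 0.604, -0.0, -0.001]
contact_force: [-0.2, -0.1, 0.6]
opening: 0.0942
grip_force: 0.0
```

Emit:
carry_out(motion=[[[0,0,0],[0,0,-7.07],-1],[[0,0,0],[0,0,-7.07],-1],[[0,0,0],[0,0,-7.07],-1],[[0,0,0],[0,0,-7.07],-1],[[0,0,0],[0,0,-7.07],-1],[[0.0186,0.03,0],[0,0,0],-1],[[0.0186,0.03,0],[0,0,0],-1],[[0.0186,0.03,0],[0,0,0],-1],[[0.0186,0.03,0],[0,0,0],-1],[[0.0186,0.03,0],[0,0,0],-1]])

```text
t: 39.5
position: [0.6386, 0.1022, 0.2972]
ee_rot: [0.579, 0.815, -0.001, -0.001]
contact_force: [0.2, -1.0, 1.8]
opening: 0.0939
grip_force: 0.0
```

Emit:
carry_out(motion=[[[0,0,0.02],[0,0,0],-1],[[0,0,0.02],[0,0,0],-1],[[0,0,0],[0,0,0],-1],[[0,0,0],[0,0,0],-1],[[0,0,0],[0,0,0],-1]])

```text
t: 39.92
position: [0.6377, 0.1014, 0.2594]
ee_rot: [0.579, 0.816, 0.0, -0.0]
contact_force: [-0.0, 0.4, -0.4]
opening: 0.0941
grip_force: 0.0
```

```bash
python3 - <<'E'
from lib import *
c=snap("wrist","w15.png"); p=proj(c,[.6156,.1643,.178])[0]; print(p)
x0,y0=int(p[0])-75,max(0,int(p[1])-75); u=up(c["image"],x0,y0,x0+150,y0+150,4)
for th in (45,60,75):
    m=u.max(2)<th; cnt=blob(m,((p[0]-x0)*4,(p[1]-y0)*4)); print(th,rect(c,cnt,.178,x0,y0,4),cv2.contourArea(cnt))
go((.6156,.1643,.1625),109.3)
E
```

```text
[315.99739355 130.49270532]
45 (array([614.6, 165.4]), array([18.9, 95.2]), 15.9) 26966.5
60 (array([616.3, 165.9]), array([24.8, 95.8]), 14.5) 30591.0
75 (array([615.7, 165.7]), array([27.1, 96.3]), 12.6) 32813.0
pos [0.6379 0.1015 0.2599] yaw 109.29 shift mm [66.7 -0.4 97.4] turn about tool z -0.01
tilt vec [ 8.e-04  2.e-04 -1.e+00] q7 -0.218
```

Bar found at yaw 106°, 18.9 mm thick, centre (0.615, 0.165). Align and grasp.

Emit:
carry_out(motion=[[[0.0337,-0.0003,0],[0,0,0],-1],[[0.0337,-0.0003,0],[0,0,3.3],-1],[[0,0,0.03],[0,0,0],-1],[[0,0,0.03],[0,0,0],-1],[[0,0,0.025],[0,0,0],-1],[[0,0,0.0125],[0,0,0],-1],[[0,0,0],[0,0,0],-1],[[0,0,0],[0,0,0],1],[[0,0,0],[0,0,0],1],[[0,0,0],[0,0,0],1]])

```text
t: 40.8
position: [0.6155, 0.1657, 0.1633]
ee_rot: [0.602, 0.799, 0.001, 0.001]
contact_force: [0.3, 0.3, 0.3]
opening: 0.077
grip_force: 0.0
```

Emit:
carry_out(motion=[[[0,0,0],[0,0,0],1],[[0,0,0],[0,0,0],1],[[0,0,0],[0,0,0],1],[[0,0,0],[0,0,0],1],[[0,0,0],[0,0,0],1],[[0,0,0],[0,0,0],1],[[0,0,0],[0,0,0],1],[[0,0,0],[0,0,0],1],[[0,0,0],[0,0,0],1],[[0,0,0],[0,0,0],1]])

```text
t: 41.63
position: [0.6145, 0.1654, 0.1614]
ee_rot: [0.602, 0.799, -0.0, -0.0]
contact_force: [-0.3, 0.3, 1.6]
opening: 0.0179
grip_force: 29.8
```

```bash
python3 - <<'E'
from lib import *
go((.615,.165,.1625),106); s=manip.get_state(); print(s["contact_force"],s["torque"],s["opening"],s["grip_force"])
E
```

```text
pos [0.6145 0.1654 0.1614] yaw 106.04 shift mm [-0.6  0.4 -1.1] turn about tool z 0.04
tilt vec [-2.e-04  1.e-04 -1.e+00] q7 -0.439
[-0.29341836  0.25847429  1.56856362] [-0.05579995 -0.00890324 -0.00566845] 0.017881369798972348 29.8430934548378
```

Emit:
carry_out(motion=[[[0,0,0],[0,0,6],1],[[0,0,0],[0,0,6],1],[[0,0,0],[0,0,6],1],[[0,0,0],[0,0,6],1],[[0,0,0],[0,0,6],1],[[0,0,0],[0,0,6],1],[[0,0,0],[0,0,6],1],[[0,0,0],[0,0,6],1],[[0,0,0],[0,0,0],1]])

```text
t: 42.38
position: [0.6144, 0.1654, 0.1614]
ee_rot: [0.876, 0.483, -0.0, 0.0]
contact_force: [-0.2, -0.5, -1.4]
opening: 0.0173
grip_force: 29.8
```

Emit:
carry_out(motion=[[[0,0,0],[0,0,6],1],[[0,0,0],[0,0,6],1],[[0,0,0],[0,0,6],1],[[0,0,0],[0,0,6],1],[[0,0,0],[0,0,6],1],[[0,0,0],[0,0,6],1],[[0,0,0],[0,0,6],1],[[0,0,0],[0,0,6],1],[[0,0,0],[0,0,0],1]])

```text
t: 43.13
position: [0.6144, 0.1653, 0.1614]
ee_rot: [0.996, 0.087, -0.0, 0.0]
contact_force: [0.0, -1.3, 0.5]
opening: 0.0178
grip_force: 29.8
```

```bash
python3 - <<'E'
from lib import *
go((.615,.165,.1625),13); s=manip.get_state(); print(s["contact_force"],s["torque"],np.round(s["qpos"],2))
E
```

```text
pos [0.6144 0.1653 0.1614] yaw 9.95 shift mm [ 0.5  0.4 -1.1] turn about tool z -3.05
tilt vec [-1.e-04 -5.e-04 -1.e+00] q7 -1.957
[ 0.00465147 -1.32035345  0.46363803] [-0.41705999  0.15243888  0.04069484] [ 0.01  0.44 -0.49  1.71  0.23  1.05 -1.96]
```

Emit:
carry_out(motion=[[[0,0,0],[0,0,4],1],[[0,0,0],[0,0,4],1],[[0,0,0],[0,0,4],1],[[0,0,0],[0,0,0],1],[[0,0,0],[0,0,0],1]])

```text
t: 43.55
position: [0.6144, 0.1653, 0.1614]
ee_rot: [1.0, -0.014, -0.0, 0.0]
contact_force: [0.2, -0.8, 0.9]
opening: 0.0177
grip_force: 29.9
```

```bash
python3 - <<'E'
from lib import *
go((.615,.165,.1625),13); s=manip.get_state(); print(s["contact_force"],s["torque"],np.round(s["qpos"],2))
E
```

```text
pos [0.6144 0.1653 0.1614] yaw -1.59 shift mm [ 0.6  0.3 -1.1] turn about tool z -14.59
tilt vec [-2.e-04 -3.e-04 -1.e+00] q7 -2.141
[ 0.20462642 -0.76701359  0.88925248] [-0.48963956  0.18092512  0.06136822] [-0.02  0.43 -0.45  1.71  0.21  1.05 -2.14]
```

Emit:
carry_out(motion=[[[0,0,0],[0,0,4],1],[[0,0,0],[0,0,4],1],[[0,0,0],[0,0,3],1],[[0,0,0],[0,0,0],1],[[0,0,0],[0,0,0],1],[[0,0,0],[0,0,0],1]])

```text
t: 44.05
position: [0.6145, 0.1654, 0.1614]
ee_rot: [0.994, -0.111, -0.0, 0.0]
contact_force: [-0.9, -1.5, 1.4]
opening: 0.0179
grip_force: 30.2
```

```bash
python3 - <<'E'
from lib import *
go((.615,.165,.1625),13); s=manip.get_state(); print(s["contact_force"],s["torque"],np.round(s["qpos"],2))
E
```

```text
pos [0.6145 0.1654 0.1614] yaw -12.71 shift mm [ 0.6  0.3 -1.1] turn about tool z -25.71
tilt vec [-1.e-04 -0.e+00 -1.e+00] q7 -2.319
[-0.86349786 -1.4970794   1.43272972] [-0.38767499  0.30491613  0.36420486] [-0.05  0.43 -0.41  1.71  0.19  1.04 -2.32]
```

Torque is 0.36 N m, so the stem is near its stop. A little more to be sure, then hold.

Emit:
carry_out(motion=[[[0,0,0],[0,0,2],1],[[0,0,0],[0,0,2],1],[[0,0,0],[0,0,0],1],[[0,0,0],[0,0,0],1],[[0,0,0],[0,0,0],1],[[0,0,0],[0,0,0],1]])

```text
t: 44.55
position: [0.6145, 0.1654, 0.1614]
ee_rot: [0.989, -0.147, -0.0, -0.0]
contact_force: [-1.0, -1.8, 0.6]
opening: 0.0179
grip_force: 30.7
```

```bash
python3 - <<'E'
from lib import *
go((.615,.165,.1625),13); s=manip.get_state(); print(s["contact_force"],s["torque"])
E
```

```text
pos [0.6145 0.1654 0.1614] yaw -16.86 shift mm [ 0.6  0.3 -1.1] turn about tool z -29.86
tilt vec [-1.e-04  1.e-04 -1.e+00] q7 -2.386
[-1.00394432 -1.75884512  0.5524197 ] [-0.33953875  0.31364479  0.53275494]
```

At the clamped stop. Back off within the play, and lift straight out.

Emit:
carry_out(motion=[[[0,0,0],[0,0,-5],1],[[0,0,0],[0,0,-6],1],[[0,0,0],[0,0,-6],1],[[0,0,0],[0,0,-5],1],[[0,0,-0.005],[0,0,0],1],[[0,0,-0.01],[0,0,0],1],[[0,0,-0.015],[0,0,0],1],[[0,0,-0.02],[0,0,0],1],[[0,0,-0.02],[0,0,0],1],[[0,0,0],[0,0,0],1]])

```text
t: 45.38
position: [0.6162, 0.1664, 0.2363]
ee_rot: [0.999, 0.043, 0.003, -0.001]
contact_force: [-0.6, 0.8, -2.8]
opening: 0.0174
grip_force: 29.8
```

Emit:
carry_out(motion=[[[0,0,-0.02],[0,0,0],1],[[0,0,-0.02],[0,0,0],1],[[0,0,-0.025],[0,0,0],1],[[0,0,-0.02],[0,0,0],1],[[0,0,0],[0,0,-6.6],1],[[0,0,0],[0,0,-6.6],1],[[0,0,0],[0,0,-6.6],1],[[0,0,0],[0,0,-6.6],1],[[0,0,0],[0,0,-6.6],1],[[0,0,0],[0,0,-6.6],1]])

```text
t: 46.22
position: [0.6144, 0.1655, 0.3162]
ee_rot: [0.924, 0.381, -0.0, -0.0]
contact_force: [0.1, -0.5, -2.5]
opening: 0.0177
grip_force: 29.8
```

```bash
python3 - <<'E'
from lib import *
go((.546,.3762,.31),45); s=manip.get_state(); print(s["contact_force"],s["torque"],s["opening"],np.round(s["qpos"],2))
E
```

```text
pos [0.6144 0.1655 0.3162] yaw 44.84 shift mm [ 100.1 -197.6    6.2] turn about tool z -0.16
tilt vec [-2.e-04  2.e-04 -1.e+00] q7 -1.317
[ 0.10894665 -0.51009069 -2.52996296] [ 0.01012748  0.00927437 -0.01823432] 0.017668528444091232 [ 0.1   0.34 -0.61  1.52  0.2   1.35 -1.32]
```

Emit:
carry_out(motion=[[[0.0125,-0.0247,0],[0,0,0],1],[[0.0125,-0.0247,0],[0,0,0],1],[[0.0125,-0.0247,0],[0,0,0],1],[[0.0125,-0.0247,0],[0,0,0],1],[[0.0125,-0.0247,0],[0,0,0],1],[[0.0125,-0.0247,0],[0,0,0],1],[[0.0125,-0.0247,0],[0,0,0],1],[[0.0125,-0.0247,0],[0,0,0],1],[[0,0,0],[0,0,7],1],[[0,0,0],[0,0,7],1]])

```text
t: 47.05
position: [0.5453, 0.3785, 0.3159]
ee_rot: [0.965, 0.262, -0.0, -0.0]
contact_force: [0.2, -0.6, -3.5]
opening: 0.0174
grip_force: 29.8
```

Emit:
carry_out(motion=[[[0,0,0],[0,0,7],1],[[0,0,0],[0,0,7],1],[[0,0,0],[0,0,0],1],[[0,0,0],[0,0,0],1],[[0,0,0],[0,0,0],1],[[0,0,0],[0,0,0],1]])

```text
t: 47.55
position: [0.5468, 0.3762, 0.3163]
ee_rot: [0.989, 0.146, -0.0, -0.0]
contact_force: [0.9, 0.1, -3.5]
opening: 0.0178
grip_force: 29.8
```

```bash
python3 - <<'E'
from lib import *
go((.5462,.3762,.1517),17); s=manip.get_state(); print(s["contact_force"],s["torque"],s["opening"],np.round(s["qpos"],2))
# stem check: brass square orientation and clamp (key gone from the shaft)
c=snap("wrist","w16.png"); t=snap("side","s5.png")
p=proj(c,[.6148,.1654,.033])[0]; print(p)
# key socket vs stand tube in the side view: predicted px
print(proj(t,[[.5462,.3762,.07],[s["position"][0],s["position"][1],s["position"][2]-.1417]]))
u=up(t["image"],255,225,290,300,6); g=u.max(2)
for v in range(226,300,4): print(v,t["image"][v,258:286].mean(1).astype(int).tolist())
E
```

```text
pos [0.5468 0.3762 0.3163] yaw 16.79 shift mm [-5.000e-01 -1.000e-01  1.646e+02] turn about tool z -0.21
tilt vec [-1.e-04  0.e+00 -1.e+00] q7 -2.148
[ 0.90203076  0.12796325 -3.48918279] [-0.01361362  0.00542107 -0.0197512 ] 0.017795745159485787 [-0.28  0.39 -0.58  1.45  0.21  1.37 -2.15]
[450.02793565 170.15193068]
[[269.80686254 282.20714057]
 [267.37374871 260.58414484]]
226 [90, 105, 103, 105, 108, 108, 90, 64, 34, 12, 14, 12, 8, 8, 9, 23, 40, 50, 61, 68, 77, 108, 147, 189, 219, 237, 240, 240]
230 [177, 158, 153, 139, 87, 53, 47, 44, 27, 17, 19, 20, 16, 11, 9, 10, 5, 16, 6, 14, 12, 11, 79, 171, 209, 231, 241, 243]
234 [183, 184, 185, 186, 149, 100, 85, 84, 80, 105, 174, 196, 196, 196, 194, 198, 197, 187, 173, 159, 146, 116, 121, 119, 116, 116, 113, 111]
238 [188, 191, 191, 191, 178, 118, 83, 85, 82, 88, 144, 194, 199, 195, 190, 188, 188, 188, 191, 191, 194, 192, 165, 125, 114, 114, 117, 118]
242 [192, 194, 194, 196, 188, 134, 92, 85, 86, 81, 96, 147, 182, 191, 194, 193, 193, 190, 190, 188, 193, 191, 176, 132, 114, 115, 117, 115]
246 [193, 195, 194, 158, 82, 44, 66, 82, 82, 74, 6
[... 1133 characters left out ...]
5, 83, 85, 98, 106, 109, 114, 116, 123, 140, 149, 152, 157, 169, 172, 169, 168, 166]
282 [181, 182, 183, 186, 187, 174, 148, 105, 63, 55, 62, 68, 71, 71, 68, 69, 66, 67, 67, 68, 62, 57, 90, 153, 172, 175, 177, 179]
286 [190, 193, 191, 150, 130, 134, 129, 125, 110, 79, 63, 67, 68, 70, 66, 66, 66, 73, 85, 71, 57, 54, 62, 92, 123, 138, 144, 146]
290 [188, 184, 152, 100, 70, 67, 68, 67, 69, 67, 67, 69, 66, 67, 65, 65, 63, 61, 60, 57, 55, 57, 58, 64, 74, 78, 75, 77]
294 [145, 95, 84, 81, 73, 70, 70, 70, 71, 71, 70, 69, 69, 69, 66, 69, 67, 63, 57, 59, 59, 52, 40, 42, 51, 63, 72, 65]
298 [85, 86, 88, 87, 83, 67, 60, 65, 69, 69, 73, 71, 68, 73, 71, 73, 73, 69, 61, 52, 45, 37, 33, 37, 40, 37, 52, 77]
```

The key hangs where predicted (socket bottom at side px (267,261)). Lower it into the stand.

Emit:
carry_out(motion=[[[-0.0005,0,0.02],[0,0,0],1],[[0,0,0.025],[0,0,0],1],[[0,0,0.025],[0,0,0],1],[[0,0,0.02],[0,0,0],1],[[0,0,0.01],[0,0,0],1],[[0,0,0.008],[0,0,0],1],[[0,0,0.008],[0,0,0],1],[[0,0,0],[0,0,0],1],[[0,0,0],[0,0,0],1]])

```text
t: 48.4
position: [0.5465, 0.3764, 0.201]
ee_rot: [0.989, 0.145, 0.0, -0.0]
contact_force: [0.2, 0.2, -1.8]
opening: 0.0178
grip_force: 29.8
```

Emit:
carry_out(motion=[[[0,0,0.01],[0,0,0],1],[[0,0,0.01],[0,0,0],1],[[0,0,0.01],[0,0,0],1],[[0,0,0.008],[0,0,0],1],[[0,0,0.005],[0,0,0],1],[[0,0,0],[0,0,0],1],[[0,0,0],[0,0,0],1],[[0,0,0],[0,0,0],1]])

```text
t: 49.07
position: [0.5465, 0.3764, 0.1578]
ee_rot: [0.989, 0.145, 0.0, -0.0]
contact_force: [0.5, -0.6, -2.9]
opening: 0.0178
grip_force: 29.8
```

Emit:
carry_out(motion=[[[0,0,0.003],[0,0,0],1],[[0,0,0.002],[0,0,0],1],[[0,0,0.002],[0,0,0],1],[[0,0,0.001],[0,0,0],1],[[0,0,0],[0,0,0],1],[[0,0,0],[0,0,0],1],[[0,0,0],[0,0,0],1]])

```text
t: 49.65
position: [0.5463, 0.3761, 0.1495]
ee_rot: [0.989, 0.145, -0.0, -0.0]
contact_force: [-0.0, -0.2, -2.3]
opening: 0.0178
grip_force: 29.8
```

Within a millimetre of the floor. Release, rise and verify.

Emit:
carry_out(motion=[[[0,0,0.0005],[0,0,0],1],[[0,0,0],[0,0,0],-1],[[0,0,0],[0,0,0],-1],[[0,0,0],[0,0,0],-1],[[0,0,0],[0,0,0],-1],[[0,0,0],[0,0,0],-1],[[0,0,0],[0,0,0],-1],[[0,0,0],[0,0,0],-1],[[0,0,0],[0,0,0],-1],[[0,0,0],[0,0,0],-1]])

```text
t: 50.48
position: [0.5464, 0.3761, 0.149]
ee_rot: [0.989, 0.145, 0.0, -0.0]
contact_force: [-0.3, 0.3, -0.2]
opening: 0.0741
grip_force: 0.0
```

Emit:
carry_out(motion=[[[0,0,-0.01],[0,0,0],-1],[[0,0,-0.02],[0,0,0],-1],[[0,0,-0.03],[0,0,0],-1],[[0,0,-0.03],[0,0,0],-1],[[0,0,-0.03],[0,0,0],-1],[[0,0,-0.03],[0,0,0],-1],[[-0.01,0.03,0],[0,0,0],-1],[[-0.01,0.035,0],[0,0,0],-1],[[-0.01,0.035,0],[0,0,0],-1],[[-0.01,0.035,0],[0,0,0],-1]])

```text
t: 51.32
position: [0.5463, 0.2341, 0.2999]
ee_rot: [0.989, 0.145, 0.0, -0.0]
contact_force: [0.4, 0.3, 0.1]
opening: 0.0942
grip_force: 0.0
```

Emit:
carry_out(motion=[[[0.005,0.03,0],[0,0,0],-1],[[0.005,0.02,0],[0,0,0],-1],[[0,0,0],[0,0,0],-1],[[0,0,0],[0,0,0],-1],[[0,0,0],[0,0,0],-1]])

```text
t: 51.73
position: [0.5703, 0.1911, 0.2995]
ee_rot: [0.989, 0.145, 0.0, -0.0]
contact_force: [0.7, 0.7, -0.1]
opening: 0.0942
grip_force: 0.0
```

```bash
python3 - <<'E'
from lib import *
s=manip.get_state(); print(s["t"],np.round(s["position"],3),yaw(s))
c=snap("wrist","w17.png"); t=snap("top","t5.png"); sd=snap("side","s6.png")
# stem
p=proj(c,[.6148,.1654,.033])[0]; x0,y0=int(p[0])-35,max(0,int(p[1])-35); u=up(c["image"],x0,y0,x0+70,y0+70).astype(int)
br=(u[...,2]-u[...,0]>50)&(u[...,1]-u[...,0]>25)
for q in cv2.findContours(br.astype(np.uint8),0,1)[0]:
    if 900<cv2.contourArea(q)<20000: print("stem",p.round(1),rect(c,q,.035,x0,y0,6))
# key bar in the side and top views
for n,k in (("side",sd),("top",t)):
    p=proj(k,[.5463,.3762,.160])[0]; x0,y0=int(p[0])-25,int(p[1])-25; u=up(k["image"],x0,y0,x0+50,y0+50); m=u.max(2)<45
    try: cnt=blob(m,((p[0]-x0)*6,(p[1]-y0)*6)); print(n,p.round(1),rect(k,cnt,.166 if n=="top" else .156,x0,y0,6))
    except Exception as e: print(n,e)
o=np.array([.6040,-.0058]); ex=np.array([.99834,.05756]); ey=np.array([-ex[1],ex[0]]); g=cv2.cvtColor(c["image"],cv2.COLOR_BGR2GRAY).astype(int)
for y in (-.076,0):
    p=proj(c,[np.r_[o+x*ex+(y+.02)*ey,.03] for x in np.arange(-.075,-.03,.002)]); print(y,[int(g[int(round(b)),int(round(a))]) for a,b in p if 0<=a<640 and 0<=b<400])
E
```

```text
51.7333 [0.57  0.191 0.299] 16.682225223440255
stem [341.2 152.1] (array([615.1, 165.6]), array([17. , 16.8]), 12.3)
stem [341.2 152.1] (array([665.7, 139.1]), array([26. , 25.2]), 16.7)
side [267.8 263.8] (array([545.2, 377.4]), array([97.1, 23.1]), 18.0)
top [202.6 203.9] (array([538.6, 372.2]), array([106.8,  28. ]), 31.8)
-0.076 [240, 240, 240, 241, 242, 242, 241, 240, 239, 238, 238, 242, 249, 249, 249, 250, 249, 250, 249, 249, 250, 249, 250]
0 [95, 115, 144, 204, 216, 218, 218, 216, 215, 218, 222, 230, 239, 240, 245, 246, 248, 250, 250, 250, 251, 251, 251]
```

Everything checks out. The stem reads about 1.4 rad, the key is centred and upright in its stand, both plates are home, and the arm is clear. Handing in.

```bash
python3 -c "
from cell import manip
print(manip.close_job())"
```

```text
the job is handed in; nothing more can be done
None
```

The job is handed in and the result was not reported back: by my last measurements both white plates are home (bay0 and bay1), the stem is at its clamped stop (about 1.4 rad), and the key stands upright in its stand.

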